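Lock the alignment fence and line up the bee specimen blocks

ROBOT

A 6-joint arm with a two-finger parallel gripper is mounted at the origin on the work surface. World frame = base frame: x ahead of the robot, y to its left, z up, the work surface at z = 0. Lengths are in m, angles in rad, forces in N, time in s.
With the tool pointing down it reaches from about 0.3 to 0.875 m from the base axis. Payload 6.4 kg.
Tool frame: the origin (TCP) lies between the finger pads; the fingertips stand ctrl.tip_extent ahead of it and the grasp point (between the pads) is the TCP (ctrl.tip_extent is the distance from the TCP to the fingertips, in m); z points along the fingers, y is the line along which they close (so a half turn about z gives the same grasp; the last joint's range is limited). The gripper opens to 85 mm and grips with 20 to 120 N. Pads are 22 mm wide; open, the fingers measure 114 mm over their backs; the gripper's body (76 mm by 85 mm) begins 54 mm behind the grasp point. The pads swing forward as they close: fully open they stand 13 mm farther back than shut.
Start: joints at [0.914, 0.181, 1.607, -0, 1.354, -0.206], TCP at [0.251, 0.518, 0.25] pointing down, gripper open.
Joint ranges: [-2.99, 2.99], [-0.89, 2.07], [0.3, 2.58], [-1.14, 4.28], [0, 2.63], [-3.12, 3.12]. Speed limits (rad/s): [2.57, 2.57, 3.01, 3.14, 3.14, 3.14].

INTERFACE

Orientations are given as a unit quaternion [w, x, y, z].
In Python, from bench import ctrl gives the robot as it stands.
- The arm moves only by the tool send_rows, never from a script. Its arguments are lists of equal length, an entry for each row: "dr": the turn, a rotation vector about the tool's x, y, z in units of 6 degrees (1.0 is 6 degrees), a list of three; "xyz": the shift along the tool's x, y, z in cm, a list of three; "jaw": the opening in per cent of the stroke, from 0 (shut) to 100 (fully open). In form: {"dr": [[wx, wy, wz], ...], "xyz": [[dx, dy, dz], ...], "jaw": [jaw, ...]}. A call has exactly 8 rows; each row is the pose to reach, as a shift and turn from the pose commanded when the call began, along the tool's axes at that moment; what a row does not reach only later rows make up. A row lasts 1/8 s, in which the tool goes at most 62.5 mm and 10.7 degrees, less where a joint would pass 70% of its speed; a pose out of reach is approached as far as the arm can. A call with a gripper value outside its range is refused whole. The fingers move at their own pace and stop on an object; the grip force is fixed at half the most. Time passes only in rows, so rows that repeat a pose let the fingers close, or fill a call up. It gives the time, the measured TCP pose, the force, the opening and the grip force at its end, in the units of the state.
- ctrl.get_obs(): the state, without advancing time (a new reading comes with each control period).
- ctrl.camera(name): name is "side" or "top"; returns the picture (420x560x3 uint8, red, green, blue); there is no depth.
- ctrl.calibration(name): a dict with "camera_matrix" (3x3 intrinsics, pixels), "D" ([k1, k2, p1, p2, k3] as OpenCV has them; the pictures are not rectified), "world_from_camera" (4x4, takes a point from camera to world coordinates). Camera axes: x right, y up, looking along -z (the intrinsics and any distortion apply to the point x, -y, -z); pixel columns grow to the right and rows downward; lengths in m; the calibration is good to about 2 mm. A picture is of the moment at which its call begins. calibration takes no time and is no camera call.
- ctrl.hand_in(): hands the job in; it is judged then, once.
The state is a dict: "time_s": time; "q": joint angles; "dq": joint speeds; "joint_efforts": joint torques, N m; "eef_pos": TCP position; "eef_rot": TCP orientation; "wrist_force": force on the tool from outside, world axes, zero at the start; "torque": the same for the moment, N m; "opening": opening from 0.0 (shut) to 1.0 (fully open); "grasp_force": force on a finger pad.
Only numpy, scipy, OpenCV 4.12 (cv2) and the standard library are available. Lean on these libraries where they do the work, as an engineer would, in place of code of your own. Each camera call takes 0.05 s, during which the arm holds its last target. There are 200 camera calls.

TASK

Get the bee specimens ready for viewing: swing the alignment fence round and feel for the angle at which the hidden hole in its hub lets you push the red-headed locking pin fully home. Then line up all the resin blocks that are there in a neat row along the robot's side of the locked fence, each standing upright, with a long side flush against the bar and centred on the band of its own colour. Leave the magnifiers, the petri dish and the jar where they are.

Things in the scene. Friction and masses are not known exactly. Their poses are not given: they have to be found in the camera images.
- fence (a joint): Hinge of the fence, an aluminium bar 24 mm deep, 357 mm long, 7 to 15 mm above the table, on a hub at its right end (86 mm blue cap, top 49 mm up) with a vertical axis. 0 rad = bar along +y of fence_pivot, square to the pin; grows as the free end swings away from the robot (clockwise from above). Starts at 0.4 to 0.75, range -0.35 to 0.95; friction 0.45 N m, stays where left.
- fence_pivot (a point): Point on the table on the fence's turning axis. Axes are those of the fixed stand: +x is the push direction of the pin (roughly away from the robot), +y roughly to the robot's left, z up. The stand's base plate (6 mm high) reaches 130 mm towards the robot, 45 mm away from it and 45 mm to each side.
- fence_grip (a point): Black upright post on the bar, 16 mm diameter, 15 to 49 mm above the table, 66 mm from the turning axis along the bar. Point: on the post's axis 38 mm up; y runs along the bar to its free end, x across the bar (away from the robot when square). Pinch it with the fingers across the bar and follow the arc; about 7 N turn it.
- pin (a joint): Steel locking pin in a grey guide (50 mm wide, 40 high) in front of the hub: 0 out, 0.027 m fully home (head about 1 mm off the guide). The hidden hole faces it at an unknown fence angle between -0.11 and 0.11 rad. Within 0.03 rad of it 8 to 15 N push the stepped pin in, drawing the fence to its locked angle; else it stops at about 0.005: turn a little, try again. Friction 1.5 N, no spring.
- pin_head (a point): Centre of the front face (towards the robot) of the pin's red round head: 24 mm diameter, 12 mm thick, centre 28 mm above the table; its +x axis is the push direction.
- mark_red (a point): Middle of the red 44 mm long band on the fence bar, on the bar's front face (towards the robot), at z = 0. Moves with the fence: y along the bar to its free end, x across the bar away from the robot. Bands lie 58 mm apart centre to centre: red nearest the hub (102 mm from the axis), then yellow, green, blue, black.
- mark_yellow (a point): Middle of the yellow 44 mm long band on the fence bar, on the bar's front face (towards the robot), at z = 0. Moves with the fence: y along the bar to its free end, x across the bar away from the robot. Bands lie 58 mm apart centre to centre: red nearest the hub (102 mm from the axis), then yellow, green, blue, black.
- mark_green (a point): Middle of the green 44 mm long band on the fence bar, on the bar's front face (towards the robot), at z = 0. Moves with the fence: y along the bar to its free end, x across the bar away from the robot. Bands lie 58 mm apart centre to centre: red nearest the hub (102 mm from the axis), then yellow, green, blue, black.
- mark_blue (a point): Middle of the blue 44 mm long band on the fence bar, on the bar's front face (towards the robot), at z = 0. Moves with the fence: y along the bar to its free end, x across the bar away from the robot. Bands lie 58 mm apart centre to centre: red nearest the hub (102 mm from the axis), then yellow, green, blue, black.
- mark_black (a point): Middle of the black 44 mm long band on the fence bar, on the bar's front face (towards the robot), at z = 0. Moves with the fence: y along the bar to its free end, x across the bar away from the robot. Bands lie 58 mm apart centre to centre: red nearest the hub (102 mm from the axis), then yellow, green, blue, black.
- block_red: Resin block, red below (20 mm) and clear above with a small bee inside: 34 mm (x) by 44 (y) by 30 high, about 60 g; origin at the centre of its underside; half a turn makes no difference. Lined up, a long (44 mm) side lies flush on the bar's front face: origin 17 mm in front of its mark. 4 or 5 blocks are there, an absent one reads None.
- block_yellow: Resin block, yellow below (20 mm) and clear above with a small bee inside: 34 mm (x) by 44 (y) by 30 high, about 60 g; origin at the centre of its underside; half a turn makes no difference. Lined up, a long (44 mm) side lies flush on the bar's front face: origin 17 mm in front of its mark. 4 or 5 blocks are there, an absent one reads None.
- block_green: Resin block, green below (20 mm) and clear above with a small bee inside: 34 mm (x) by 44 (y) by 30 high, about 60 g; origin at the centre of its underside; half a turn makes no difference. Lined up, a long (44 mm) side lies flush on the bar's front face: origin 17 mm in front of its mark. 4 or 5 blocks are there, an absent one reads None.
- block_blue: Resin block, blue below (20 mm) and clear above with a small bee inside: 34 mm (x) by 44 (y) by 30 high, about 60 g; origin at the centre of its underside; half a turn makes no difference. Lined up, a long (44 mm) side lies flush on the bar's front face: origin 17 mm in front of its mark. 4 or 5 blocks are there, an absent one reads None.
- block_black: Resin block, black below (20 mm) and clear above with a small bee inside: 34 mm (x) by 44 (y) by 30 high, about 60 g; origin at the centre of its underside; half a turn makes no difference. Lined up, a long (44 mm) side lies flush on the bar's front face: origin 17 mm in front of its mark. 4 or 5 blocks are there, an absent one reads None.
- magnifier_black: Bystander: black hand magnifier, lens rim 80 mm across, 10 mm thick, handle 90 mm, lying on a green book (200 x 270 x 14 mm) to the right. Origin: centre of the rim's underside.
- magnifier_yellow: Bystander: yellow hand magnifier, lens rim 56 mm across, handle 70 mm, lying on the same book. Origin: centre of the rim's underside.
- petri_dish: Bystander: closed clear petri dish with a white paper disc in it, 90 mm across, 16 mm high, on the table at the far left. Origin: centre of its underside.
- specimen_jar: Bystander: clear glass jar with white cap, 56 mm across, 70 mm high, to the right of the fence hub. Origin: centre of its underside.
There are look-alikes about, which are no part of the job. Leave any orange look-alike of the block_black alone.

How it is judged:
By the outcome, as a careful person would: the job done as asked, in the order asked, and still so for the second after the job is handed in, with the robot touching nothing.
Of block_red, block_yellow, block_green, block_blue, block_black only 4 to 5 are there at a start; the rules pass over those that are not, and their reading is None.
At some moment in a run one of block_red, block_yellow, block_green, block_blue, block_black may be knocked a few centimetres aside while the robot is not near it.
Once in a run the grip may slacken for a moment while it holds something.
It also fails if it takes over 210 s, if anything falls off the work surface, if the arm or the gripper's body presses on something with over 40 N, if the wrist force passes 120 N, or if a joint passes its speed limit or range.

## Working session

There is one attempt and no reset: what is moved stays moved. The work goes in short steps, Python scripts to look and compute and a tool call to move; the robot and the scene stay as the last step left them, time stands still between calls to the robot, and variables do not carry over. Pictures are saved under pics/ and viewed, at most 14 in all, crops included, and the job is handed in when it is done.

Besides the shell and the picture viewer there is one more tool, called after "Call:" by a JSON object that holds its "api" and its "payload", one argument or row to a line. send_rows: Moves the arm, as the interface text tells. Its arguments: {"type":"object","properties":{"dr":{"type":"array","items":{"type":"array","items":{"type":"number"}}},"xyz":{"type":"array","items":{"type":"array","items":{"type":"number"}}},"jaw":{"type":"array","items":{"type":"number"}}},"required":["dr","xyz","jaw"]}

```bash
mkdir -p pics; ls; python3 - <<'E'
from bench import ctrl
import cv2,numpy as np
np.set_printoptions(precision=4,suppress=True)
for n in("top","side"):
    im=ctrl.camera(n); cv2.imwrite(f"pics/{n}0.png",im[:,:,::-1]); c=ctrl.calibration(n); print(n,c)
o=ctrl.get_obs(); print(o, ctrl.tip_extent)
E
```

```text
pics
top {'camera_matrix': array([[393.7774,   0.    , 275.6384],
       [  0.    , 393.7774, 210.8138],
       [  0.    ,   0.    ,   1.    ]]), 'D': array([-0.0092,  0.    ,  0.    ,  0.    ,  0.    ]), 'world_from_camera': array([[-0.0125,  0.9933, -0.115 ,  0.391 ],
       [-0.9998, -0.0145, -0.017 , -0.079 ],
       [-0.0186,  0.1147,  0.9932,  1.0405],
       [ 0.    ,  0.    ,  0.    ,  1.    ]])}
side {'camera_matrix': array([[499.7976,   0.    , 276.7071],
       [  0.    , 499.7976, 210.8813],
       [  0.    ,   0.    ,   1.    ]]), 'D': array([-0.0392,  0.    ,  0.    ,  0.    ,  0.    ]), 'world_from_camera': array([[-0.9858,  0.0801, -0.1476,  0.3489],
       [-0.1663, -0.588 ,  0.7916,  0.9342],
       [-0.0233,  0.8049,  0.593 ,  0.7974],
       [ 0.    ,  0.    ,  0.    ,  1.    ]])}
{'time_s': 0.1, 'q': array([ 0.9137,  0.1815,  1.6079,  0.    ,  1.3538, -0.2063]), 'dq': array([-0.0004, -0.0003, -0.0019, -0.0012, -0.0001, -0.0009]), 'joint_efforts': array([ -0.0004, -44.5881, -35.2237,  -0.0003,   0.0042,   0.    ]), 'eef_pos': array([0.2502, 0.5172, 0.2495]), 'eef_rot': array([-0.0003,  0.2235,  0.9747, -0.0007]), 'wrist_force': array([ 0.1488,  0.4529, -0.1668]), 'torque': array([-0.0282, -0.0192, -0.0201]), 'grasp_force': 0.0, 'opening': 0.9973262840708489} 0.019
```

View pics/top0.png

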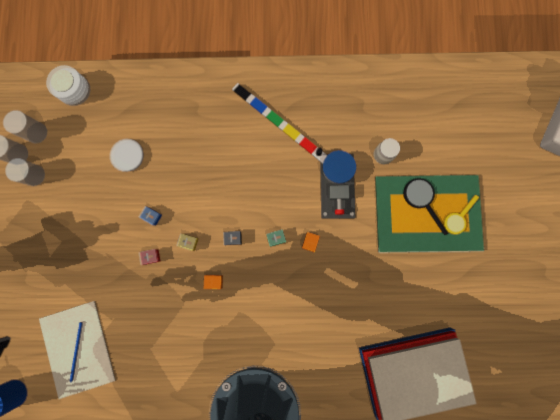

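View pics/side0.png

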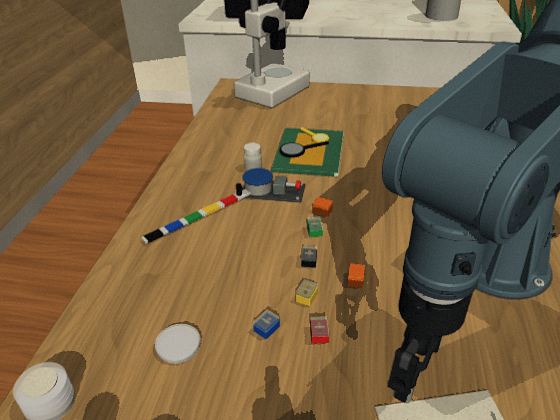

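The top view shows all five blocks: red (150,257), yellow (187,242), black (232,238), green (277,238) and blue (150,215). Orange decoys are at (311,242) and (213,283). The hub is at (340,165), the pin head at (340,210) and the post at about (320,154). The side view agrees.

```bash
cat > h.py <<'E'
from bench import ctrl
import cv2,numpy as np
from scipy.spatial.transform import Rotation as R
np.set_printoptions(precision=4,suppress=True)
F=np.diag([1,-1,-1.])
C={n:ctrl.calibration(n) for n in("top","side")}
def p2w(n,uv,z):
    c=C[n];T=c["world_from_camera"]
    u=cv2.undistortPoints(np.array(uv,float).reshape(-1,1,2),c["camera_matrix"],c["D"])[:,0]
    d=(T[:3,:3]@F@np.c_[u,np.ones(len(u))].T).T
    o=T[:3,3]; return o+d*((z-o[2])/d[:,2])[:,None]
def w2p(n,P):
    c=C[n];T=c["world_from_camera"]
    Q=(F@T[:3,:3].T@(np.array(P,float).reshape(-1,3)-T[:3,3]).T).T
    return cv2.projectPoints(Q,np.zeros(3),np.zeros(3),c["camera_matrix"],c["D"])[0][:,0]
def shot(n,save=None):
    im=ctrl.camera(n)[:,:,::-1].copy()
    if save: cv2.imwrite(f"pics/{save}.png",im)
    return im
HUE={"red":[(0,5),(168,180)],"orange":[(6,15)],"yellow":[(20,35)],"green":[(45,95)],"blue":[(100,125)]}
def cmask(im,c,s=110,v=50):
    h=cv2.cvtColor(im,cv2.COLOR_BGR2HSV)
    if c=="black": return cv2.inRange(h,(0,0,0),(180,255,60))
    m=0
    for a,b in HUE[c]: m=m|cv2.inRange(h,(a,s,v),(b,255,255))
    return m
def blobs(m,amin=15):
    n,l,st,ce=cv2.connectedComponentsWithStats(m)
    return [(st[i,4],ce[i],(l==i)) for i in range(1,n) if st[i,4]>=amin]
E
python3 - <<'E'
from h import *
im=cv2.imread("pics/top0.png")
a=cv2.resize(im[195:300,130:330],None,fx=4,fy=4,interpolation=cv2.INTER_NEAREST)
cv2.imwrite("pics/c1.png",a[:420])
b=cv2.resize(im[75:225,225:365],None,fx=4,fy=4,interpolation=cv2.INTER_NEAREST)
cv2.imwrite("pics/c2.png",b)
hs=cv2.cvtColor(im,cv2.COLOR_BGR2HSV)
for n,(u,v) in dict(red=(150,257),yel=(187,242),blk=(232,238),grn=(277,238),blu=(150,215),or1=(311,242),tab=(250,215),tab2=(180,225)).items(): print(n,hs[v-4:v+5:4,u-4:u+5:4].reshape(-1,3).tolist())
E
```

```text
red [[5, 64, 147], [1, 104, 144], [2, 108, 144], [13, 34, 119], [10, 109, 150], [2, 104, 145], [1, 100, 145], [1, 106, 147], [1, 112, 155]]
yel [[22, 111, 154], [21, 80, 150], [22, 113, 154], [21, 90, 136], [12, 102, 152], [19, 103, 146], [22, 110, 158], [22, 108, 154], [22, 108, 154]]
blk [[120, 3, 88], [150, 3, 95], [105, 6, 89], [14, 29, 97], [12, 86, 148], [12, 86, 128], [90, 3, 87], [0, 3, 92], [90, 3, 88]]
grn [[65, 51, 129], [68, 66, 124], [68, 66, 124], [25, 30, 102], [18, 77, 135], [65, 62, 124], [68, 70, 124], [66, 58, 127], [67, 71, 129]]
blu [[107, 82, 125], [107, 52, 127], [109, 79, 100], [108, 22, 114], [11, 74, 137], [108, 78, 125], [108, 73, 130], [109, 75, 125], [108, 80, 124]]
or1 [[14, 228, 192], [13, 225, 193], [14, 227, 192], [14, 224, 192], [14, 222, 193], [13, 227, 193], [14, 226, 192], [14, 228, 191], [14, 224, 190]]
tab [[16, 143, 173], [16, 141, 174], [16, 141, 179], [16, 142, 176], [16, 144, 174], [15, 141, 172], [16, 142, 178], [16, 141, 177], [16, 142, 176]]
tab2 [[16, 143, 170], [16, 142, 158], [16, 143, 159], [16, 142, 176], [16, 141, 177], [16, 143, 178], [16, 141, 173], [16, 141, 175], [16, 140, 178]]
```

View pics/c1.png

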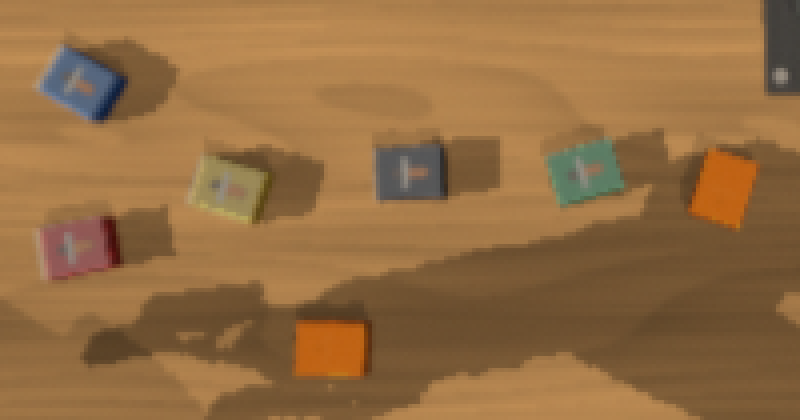

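View pics/c2.png

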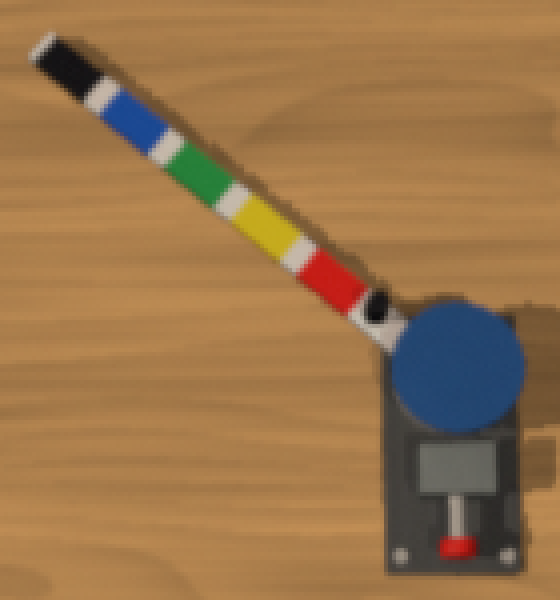

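The crops show the blocks from above, each with a bee cross and a dark base side visible. The fence bands are clear, the post is near (319,151) and the pin head near (339,212).

```bash
cat >> h.py <<'E'
def blkmask(im,c):
    h=cv2.cvtColor(im,cv2.COLOR_BGR2HSV);H,S,V=[h[...,i].astype(int) for i in range(3)]
    m={"red":((H<8)|(H>165))&(S>55),"yellow":(H>=19)&(H<40)&(S>60),"green":(H>45)&(H<95)&(S>35),
       "blue":(H>98)&(H<125)&(S>40),"black":(S<45)&(V<125)}[c]
    return cv2.morphologyEx(m.astype(np.uint8)*255,cv2.MORPH_CLOSE,np.ones((5,5),np.uint8))
def rect(m,n,z):
    "min-area rectangle of a pixel mask on plane z: centre, angle of long side (world), size"
    v,u=np.nonzero(m); W=p2w(n,np.c_[u,v],z)
    c,s,a=cv2.minAreaRect((W[:,:2]*1000).astype(np.float32)); a=np.radians(a)
    if s[0]<s[1]: a+=np.pi/2; s=s[::-1]
    return W.mean(0)[:2],np.array(c)/1000,np.degrees((a+np.pi/2)%np.pi-np.pi/2),np.array(s)
def blocks(im,n="top",x=(.1,.7),y=(-.2,.35),excl=lambda w:False):
    r={}
    for c in("red","yellow","green","blue","black"):
        for A,ce,m in blobs(blkmask(im,c),60):
            w=p2w(n,[ce],.015)[0]
            if x[0]<w[0]<x[1] and y[0]<w[1]<y[1] and A<500: r.setdefault(c,[]).append((A,)+rect(m,n,.015))
    return r
def fence(im,prn=True):
    P={}
    for i,c in enumerate(("red","yellow","green","blue","black")):
        mm=cmask(im,c,s=150,v=(60 if c!="black" else 0))
        if c=="black": mm=cv2.inRange(im,(0,0,0),(45,45,45))
        for A,ce,m in blobs(mm,40):
            w=p2w("top",[ce],.015)[0]
            if 60<A<250: P.setdefault(c,[]).append((A,w[:2]))
    return P
E
python3 - <<'E'
from h import *
im=cv2.imread("pics/top0.png")
b=blocks(im)
for c in b:
    for r in b[c]: print(c,r)
P=fence(im)
for c in P: print(c,P[c])
h=[x for x in blobs(cmask(im,"blue"),500)]
for A,ce,m in h: print("cap",A,p2w("top",[ce],.049))
for A,ce,m in blobs(cmask(im,"red",150,60),10): print("red",A,ce,p2w("top",[ce],.035))
# stand plate outer edge
g=cv2.inRange(im,(0,0,0),(75,75,75))
for A,ce,m in blobs(g,400): print("dark",A,ce)
# side view pin head & post
s=cv2.imread("pics/side0.png")
for A,ce,m in blobs(cmask(s,"red",150,60),10): print("sred",A,ce,p2w("side",[ce],.028))
E
```

```text
red (np.int32(172), array([ 0.6853, -0.1492]), array([ 0.6853, -0.1493]), np.float64(49.51269149780274), array([47.2674, 26.7669]))
red (np.int32(240), array([0.3947, 0.2685]), array([0.395 , 0.2684]), np.float64(-78.22660160064697), array([48.0861, 34.5394]))
yellow (np.int32(254), array([0.4315, 0.1704]), array([0.4317, 0.1708]), np.float64(72.85917663574219), array([48.6531, 36.1758]))
green (np.int32(202), array([ 0.4392, -0.0612]), array([ 0.4388, -0.061 ]), np.float64(-72.39719390869139), array([41.9532, 32.0692]))
blue (np.int32(191), array([0.5011, 0.2675]), array([0.5016, 0.2683]), np.float64(60.105308532714844), array([46.7674, 32.6716]))
black (np.int32(63), array([0.5072, 0.2681]), array([0.5078, 0.2681]), np.float64(56.92713546752929), array([23.9878, 23.8408]))
black (np.int32(202), array([0.4407, 0.0531]), array([0.4402, 0.0532]), np.float64(89.87545776367188), array([41.8744, 31.2847]))
red [(np.int32(141), array([ 0.6854, -0.1492]))]
yellow [(np.int32(157), array([ 0.7234, -0.1053]))]
green [(np.int32(103), array([ 0.761 , -0.0616]))]
blue [(np.int32(117), array([ 0.
[... 194 characters left out ...]
, (np.int32(79), array([0.1743, 0.6428])), (np.int32(101), array([ 0.0534, -0.2899])), (np.int32(63), array([ 0.1044, -0.0315])), (np.int32(162), array([0.0175, 0.0801]))]
cap 820 [[ 0.6175 -0.226   0.049 ]]
red 141 [307.6454 145.0142] [[ 0.6796 -0.1478  0.035 ]]
red 50 [339.02 211.6 ] [[ 0.503  -0.2243  0.035 ]]
red 25 [157.44 255.52] [[0.3969 0.2415 0.035 ]]
red 813 [397.7159 357.6617] [[ 0.14   -0.3572  0.035 ]]
dark 853 [337.0211 198.0879]
dark 598 [406.801  339.1472]
dark 3179 [258.2645 398.536 ]
dark 690 [ 12.2797 394.8116]
sred 40 [297.775 184.85 ] [[ 0.5025 -0.2215  0.028 ]]
sred 109 [229.1193 199.9541] [[ 0.6754 -0.1244  0.028 ]]
sred 120 [319.8667 339.075 ] [[0.3888 0.3062 0.028 ]]
```

```bash
cat >> h.py <<'E'
def go(x,y,z,yaw):
    "tool-frame shift (cm) and turn (6 deg units) to TCP x,y,z pointing down with tool y at yaw deg"
    o=ctrl.get_obs(); w=o["eef_rot"]; r=R.from_quat([w[1],w[2],w[3],w[0]])
    a=np.radians(yaw); yv=np.array([np.cos(a),np.sin(a),0]); zv=np.array([0,0,-1.]); xv=np.cross(yv,zv)
    t=R.from_matrix(np.c_[xv,yv,zv])
    print("xyz",(r.inv().apply(np.array([x,y,z])-o["eef_pos"])*100).round(2),"dr",((r.inv()*t).as_rotvec(degrees=True)/6).round(2))
E
python3 - <<'E'
from h import *
im=cv2.imread("pics/top0.png")
m=cv2.inRange(im,(0,0,0),(45,45,45))
for A,ce,_ in blobs(m,5):
    if 300<ce[0]<330 and 140<ce[1]<165: print("post",A,ce,p2w("top",[ce],.04))
for uv in [(339.5,135+75)]: pass
g=cv2.inRange(im,(0,0,0),(80,80,80))
# stand plate edges: left / right column per row
for v in (178,185,195,205,213):
    u=np.nonzero(g[v,300:370])[0]+300; print(v,p2w("top",[(u.min()-.5,v),(u.max()+.5,v)],.006)[:,:2].ravel())
go(.661,-.176,.13,-40.9)
E
```

```text
post 28 [319.0357 151.25  ] [[ 0.661  -0.1767  0.04  ]]
178 [ 0.5971 -0.182   0.5956 -0.2724]
185 [ 0.5781 -0.1815  0.5767 -0.2717]
195 [ 0.5512 -0.1835  0.5499 -0.2707]
205 [ 0.5245 -0.1828  0.5232 -0.2698]
213 [ 0.5032 -0.1822  0.5019 -0.269 ]
xyz [-67.18 -44.48  11.99] dr [-0.01  0.01 17.51]
```

Call:
{"api": "send_rows", "payload": {
  "dr": [
    [0,0,1.5],
    [0,0,3],
    [0,0,4.5],
    [0,0,6],
    [0,0,7.5],
    [0,0,9],
    [0,0,9],
    [0,0,9]
  ],
  "xyz": [
    [-4.5,-3,0],
    [-9,-6,0],
    [-14,-9.3,0],
    [-19,-12.6,0],
    [-24,-15.9,0],
    [-29,-19.2,0],
    [-33,-22,0],
    [-33,-22,0]
  ],
  "jaw": [60,60,60,60,60,60,60,60]
}}

```text
time_s: 1.1
eef_pos: [0.4529, 0.173, 0.25]
eef_rot: [0.0, 0.644, 0.765, -0.0]
wrist_force: [-0.2, 0.1, 0.1]
opening: 0.597
grasp_force: 0.0
```

```bash
python3 -c "
from h import *
go(.661,-.176,.13,-40.9)"
```

```text
xyz [-37.95  14.52  12.01] dr [-0.    0.01  8.46]
```

Call:
{"api": "send_rows", "payload": {
  "dr": [
    [0,0,1.4],
    [0,0,2.8],
    [0,0,4.2],
    [0,0,5.6],
    [0,0,7],
    [0,0,8.46],
    [0,0,8.46],
    [0,0,8.46]
  ],
  "xyz": [
    [-5.4,2.1,1],
    [-10.8,4.2,3],
    [-16.2,6.3,5],
    [-21.6,8.4,7],
    [-27,10.5,9],
    [-32.4,12.6,11],
    [-37.9,14.5,12],
    [-37.9,14.5,12]
  ],
  "jaw": [60,60,60,60,60,60,60,60]
}}

```text
time_s: 2.1
eef_pos: [0.6616, -0.1739, 0.1276]
eef_rot: [-0.001, 0.909, 0.417, -0.001]
wrist_force: [-0.4, 1.6, -0.2]
opening: 0.6
grasp_force: 0.0
```

```bash
python3 -c "
from h import *
go(.661,-.176,.038,-40.9)"
```

```text
xyz [-0.19  0.11  8.96] dr [-0.02  0.01  0.02]
```

Call:
{"api": "send_rows", "payload": {
  "dr": [
    [0,0,0],
    [0,0,0],
    [0,0,0],
    [0,0,0],
    [0,0,0],
    [0,0,0],
    [0,0,0],
    [0,0,0]
  ],
  "xyz": [
    [0,0,2],
    [0,0,5],
    [0,0,8],
    [0,0,9.1],
    [0,0,9.1],
    [0,0,9.1],
    [0,0,9.1],
    [0,0,9.1]
  ],
  "jaw": [60,60,60,60,60,0,0,0]
}}

```text
time_s: 3.1
eef_pos: [0.6632, -0.1726, 0.0414]
eef_rot: [0.002, 0.908, 0.418, 0.002]
wrist_force: [3.3, 0.0, 4.1]
opening: 0.162
grasp_force: 58.7
```

```bash
python3 -c "
from h import *
o=ctrl.get_obs();print(o)
import math
P=np.array([.618,-.2262])
d=o['eef_pos'][:2]-P;print(np.hypot(*d),np.degrees(np.arctan2(d[1],d[0])))"
```

```text
{'time_s': 3.1, 'q': array([-0.4274,  0.6451,  1.4269,  0.0001,  1.0647,  0.2811]), 'dq': array([ 0.0013,  0.0014, -0.0001,  0.0006,  0.0021,  0.0016]), 'joint_efforts': array([  0.0601, -57.4875, -26.2754,  -0.0734,   0.8611,   0.0843]), 'eef_pos': array([ 0.6632, -0.1726,  0.0414]), 'eef_rot': array([0.0018, 0.9085, 0.4179, 0.0016]), 'wrist_force': array([3.2875, 0.0262, 4.0838]), 'torque': array([-0.1145, -0.4021,  0.1031]), 'grasp_force': 58.68941903114319, 'opening': 0.16210581265520904}
0.07011932072524125 49.875375341368205
```

Call:
{"api": "send_rows", "payload": {
  "dr": [
    [0,0,-0.725],
    [0,0,-1.45],
    [0,0,-2.175],
    [0,0,-2.9],
    [0,0,-3.625],
    [0,0,-4.35],
    [0,0,-5.075],
    [0,0,-5.8]
  ],
  "xyz": [
    [-0.02,-0.52,0],
    [-0.08,-1.03,0],
    [-0.18,-1.54,0],
    [-0.31,-2.03,0],
    [-0.48,-2.52,0],
    [-0.69,-2.99,0],
    [-0.94,-3.45,0],
    [-1.22,-3.88,0]
  ],
  "jaw": [0,0,0,0,0,0,0,0]
}}

```text
time_s: 4.1
eef_pos: [0.6263, -0.1571, 0.0414]
eef_rot: [0.003, 0.741, 0.671, 0.001]
wrist_force: [4.9, -2.5, 1.9]
opening: 0.165
grasp_force: 59.5
```

```bash
cat >> h.py <<'E'
def fang(im):
    P={c:[w for A,w in v] for c,v in fence(im).items()}
    pts=[]
    for i,c in enumerate(("red","yellow","green","blue","black")):
        best=[w for w in P.get(c,[]) if abs(np.hypot(*(w-[.618,-.2262]))-(.102+.058*i))<.012 and w[1]>-.2]
        if best: pts.append((.102+.058*i,best[0]))
    r=np.array([p[0] for p in pts]); W=np.array([p[1] for p in pts])
    A=np.polyfit(r,W,1); print("fence n",len(r),"dir deg",np.degrees(np.arctan2(A[0,1],A[0,0])),"scale",np.hypot(*A[0]),"pivot",A[1],"res mm",1000*np.abs(np.outer(r,A[0])+A[1]-W).max())
    return A
E
python3 -c "
from h import *
o=ctrl.get_obs();print(o['eef_pos'],o['wrist_force'],o['grasp_force'])
im=shot('top','t1');fang(im);w=o['eef_rot']
print(np.degrees(R.from_quat([w[1],w[2],w[3],w[0]]).as_matrix()[:2,1]))
go(.62,-.15,.1,-0.9)"
```

```text
[ 0.6263 -0.1571  0.0414] [ 4.8588 -2.4965  1.8723] 59.48891758918762
fence n 3 dir deg 84.07913033230024 scale 0.984521382565172 pivot [ 0.6195 -0.2223] res mm 0.20285644444968665
[57.0128 -5.6759]
xyz [ 0.63 -0.59 -5.86] dr [ 0.05  0.02 -0.76]
```

Call:
{"api": "send_rows", "payload": {
  "dr": [
    [0,0,0],
    [0,0,0],
    [0,0,0],
    [0,0,0],
    [0,0,-0.8],
    [0,0,-0.8],
    [0,0,-0.8],
    [0,0,-0.8]
  ],
  "xyz": [
    [0,0,0],
    [0,0,0],
    [0,0,-4],
    [0,0,-8],
    [-2,-4,-8],
    [-5,-9.5,-8],
    [-8.36,-15.85,-7],
    [-8.36,-15.85,-6]
  ],
  "jaw": [40,40,40,40,0,0,0,0]
}}

```text
time_s: 5.15
eef_pos: [0.4546, -0.2231, 0.0986]
eef_rot: [-0.001, 0.714, 0.7, -0.0]
wrist_force: [1.0, -0.4, -0.1]
opening: 0.0
grasp_force: 0.0
```

```bash
python3 -c "
from h import *
im=shot('top','t2');fang(im)
for A,ce,m in blobs(cmask(im,'red',150,60),10): print('red',A,ce,p2w('top',[ce],.035))
go(.46,-.2245,.035,-0.9)"
```

```text
fence n 5 dir deg 85.03564644202747 scale 1.0003957302151953 pivot [ 0.6186 -0.2268] res mm 0.26321041063837036
red 144 [299.0625 166.4653] [[ 0.6227 -0.1242  0.035 ]]
red 26 [157.5385 255.3077] [[0.3974 0.2413 0.035 ]]
red 874 [399.1739 356.7826] [[ 0.142  -0.3608  0.035 ]]
xyz [-0.18  0.56  6.22] dr [-0.03 -0.02 -0.04]
```

Call:
{"api": "send_rows", "payload": {
  "dr": [
    [0,0,0],
    [0,0,0],
    [0,0,0],
    [0,0,0],
    [0,0,0],
    [0,0,0],
    [0,0,0],
    [0,0,0]
  ],
  "xyz": [
    [0,0.5,3],
    [0,0.5,6.2],
    [0,0.5,6.2],
    [0,1,6.2],
    [0,1.5,6.2],
    [0,2,6.2],
    [0,2.4,6.2],
    [0,2.8,6.2]
  ],
  "jaw": [0,0,0,0,0,0,0,0]
}}

```text
time_s: 6.2
eef_pos: [0.486, -0.2234, 0.0375]
eef_rot: [0.0, 0.713, 0.701, -0.0]
wrist_force: [-2.6, -0.2, 0.8]
opening: -0.0
grasp_force: 0.8
```

Call:
{"api": "send_rows", "payload": {
  "dr": [
    [0,0,0],
    [0,0,0],
    [0,0,0],
    [0,0,0],
    [0,0,0],
    [0,0,0],
    [0,0,0],
    [0,0,0]
  ],
  "xyz": [
    [0,0.2,0],
    [0,0.4,0],
    [0,0.6,0],
    [0,0.8,0],
    [0,0.8,0],
    [0,0.8,0],
    [0,0.8,0],
    [0,0.8,0]
  ],
  "jaw": [0,0,0,0,0,0,0,0]
}}

```text
time_s: 7.2
eef_pos: [0.4926, -0.2232, 0.0371]
eef_rot: [-0.001, 0.713, 0.701, -0.001]
wrist_force: [-7.0, -0.0, 4.3]
opening: -0.001
grasp_force: 3.4
```

Call:
{"api": "send_rows", "payload": {
  "dr": [
    [0,0,0],
    [0,0,0],
    [0,0,0],
    [0,0,0],
    [0,0,0],
    [0,0,0],
    [0,0,0],
    [0,0,0]
  ],
  "xyz": [
    [0,0.1,0],
    [0,0.2,0],
    [0,0.3,0],
    [0,0.4,0],
    [0,0.5,0],
    [0,0.6,0],
    [0,0.6,0],
    [0,0.6,0]
  ],
  "jaw": [0,0,0,0,0,0,0,0]
}}

```text
time_s: 8.2
eef_pos: [0.4996, -0.2234, 0.0371]
eef_rot: [-0.0, 0.713, 0.701, -0.0]
wrist_force: [-3.4, 1.5, -0.8]
opening: -0.0
grasp_force: 1.4
```

```bash
python3 -c "
from h import *
im=shot('side','s1')
for A,ce,m in blobs(cmask(im,'red',150,60),8): print('red',A,ce,p2w('side',[ce],.028))
fang(shot('top'))
"
```

```text
red 156 [414.8397 154.3526] [[ 0.1721 -0.4353  0.028 ]]
red 36 [292.2222 184.6111] [[ 0.518  -0.2206  0.028 ]]
red 90 [249.1667 206.2556] [[ 0.6158 -0.1033  0.028 ]]
red 120 [319.875 339.1  ] [[0.3888 0.3062 0.028 ]]
fence n 5 dir deg 87.74506311144368 scale 0.999231790392563 pivot [ 0.619  -0.2266] res mm 0.5575851961548001
```

Call:
{"api": "send_rows", "payload": {
  "dr": [
    [0,0,0],
    [0,0,0],
    [0,0,0],
    [0,0,0],
    [0,0,0],
    [0,0,0],
    [0,0,0],
    [0,0,0]
  ],
  "xyz": [
    [0,0.2,0],
    [0,0.4,0],
    [0,0.6,0],
    [0,0.8,0],
    [0,1.0,0],
    [0,1.2,0],
    [0,1.4,0],
    [0,1.4,0]
  ],
  "jaw": [0,0,0,0,0,0,0,0]
}}

```text
time_s: 9.3
eef_pos: [0.5122, -0.2235, 0.037]
eef_rot: [-0.002, 0.713, 0.701, -0.001]
wrist_force: [-9.2, 0.6, 4.8]
opening: -0.002
grasp_force: 4.9
```

```bash
python3 -c "
from h import *
im=shot('side','s2')
for A,ce,m in blobs(cmask(im,'red',150,60),8): print('red',A,ce,p2w('side',[ce],.028))
fang(shot('top'))
"
```

```text
red 167 [415.6647 155.7964] [[ 0.1701 -0.4268  0.028 ]]
red 41 [288. 184.] [[ 0.5301 -0.2222  0.028 ]]
red 88 [250.1023 206.2727] [[ 0.6133 -0.1036  0.028 ]]
red 121 [319.8017 339.0992] [[0.3889 0.3062 0.028 ]]
fence n 5 dir deg 89.57332845992504 scale 1.0020385128790168 pivot [ 0.6195 -0.2272] res mm 0.5478652364691028
```

Call:
{"api": "send_rows", "payload": {
  "dr": [
    [0,0,0],
    [0,0,0],
    [0,0,0],
    [0,0,0],
    [0,0,0],
    [0,0,0],
    [0,0,0],
    [0,0,0]
  ],
  "xyz": [
    [0,0.2,0],
    [0,0.4,0],
    [0,0.6,0],
    [0,0.8,0],
    [0,0.9,0],
    [0,0.9,0],
    [0,0.9,0],
    [0,0.9,0]
  ],
  "jaw": [0,0,0,0,0,0,0,0]
}}

```text
time_s: 10.4
eef_pos: [0.513, -0.2233, 0.0365]
eef_rot: [-0.009, 0.713, 0.702, -0.006]
wrist_force: [-46.3, -2.6, 31.7]
opening: -0.002
grasp_force: 23.9
```

```bash
python3 -c "
from h import *
im=shot('side','s3')
for A,ce,m in blobs(cmask(im,'red',150,60),8): print('red',A,ce,p2w('side',[ce],.028))
fang(shot('top'))
"
```

```text
red 165 [415.7758 156.1212] [[ 0.1699 -0.4249  0.028 ]]
red 42 [287.8571 184.0714] [[ 0.5305 -0.2217  0.028 ]]
red 89 [250.1573 206.2022] [[ 0.6132 -0.1039  0.028 ]]
red 121 [319.8182 339.0826] [[0.3889 0.3062 0.028 ]]
fence n 5 dir deg 89.55955548182615 scale 1.0007578746317876 pivot [ 0.6194 -0.2269] res mm 0.6355682635532378
```

Call:
{"api": "send_rows", "payload": {
  "dr": [
    [0,0,0],
    [0,0,0],
    [0,0,0],
    [0,0,0],
    [0,0,0],
    [0,0,0],
    [0,0,0],
    [0,0,0]
  ],
  "xyz": [
    [0,-2,0],
    [0,-4,0],
    [0,-6,-4],
    [0,-10,-9],
    [0,-15,-14],
    [0,-20,-16],
    [0,-20,-16],
    [0,-20,-16]
  ],
  "jaw": [0,0,50,70,70,70,70,70]
}}

```text
time_s: 11.5
eef_pos: [0.3236, -0.2212, 0.1978]
eef_rot: [0.001, 0.714, 0.701, 0.0]
wrist_force: [0.2, -0.6, 0.5]
opening: 0.698
grasp_force: 0.0
```

```bash
python3 - <<'E'
from h import *
im=shot('top','t3')
fang(im)
s=shot('side','s4')
for A,ce,m in blobs(cmask(s,'red',150,60),8): print('red',A,ce,p2w('side',[ce],.028))
b=blocks(im,x=(.3,.55))
for c in b:
    for r in b[c]: print(c,r)
b=blocks(s,'side',x=(.3,.55))
for c in b:
    for r in b[c]: print("side",c,r)
E
```

```text
fence n 5 dir deg 89.32463494553248 scale 1.0041151317671357 pivot [ 0.6187 -0.2279] res mm 0.6188413412301086
red 31 [408.6774 142.1935] [[ 0.1872 -0.5106  0.028 ]]
red 41 [288. 184.] [[ 0.5301 -0.2222  0.028 ]]
red 88 [250.1136 206.1932] [[ 0.6133 -0.1039  0.028 ]]
red 120 [319.875 339.125] [[0.3888 0.3063 0.028 ]]
red (np.int32(244), array([0.3946, 0.2685]), array([0.395 , 0.2682]), np.float64(-78.22660160064697), array([48.9505, 34.5394]))
yellow (np.int32(255), array([0.4315, 0.1703]), array([0.4317, 0.1704]), np.float64(71.904296875), array([49.2872, 35.9434]))
green (np.int32(206), array([ 0.4391, -0.0614]), array([ 0.4394, -0.0611]), np.float64(-75.53681564331055), array([42.8386, 32.837 ]))
blue (np.int32(191), array([0.5011, 0.2675]), array([0.5016, 0.2683]), np.float64(60.105308532714844), array([46.7674, 32.6716]))
black (np.int32(61), array([0.5074, 0.2679]), array([0.5081, 0.2678]), np.float64(56.14706420898439), array([23.9501, 23.1458]))
black (np.int32(207), array([0.4407, 0.0531]), array([0.4408, 0.0531]), np.float64(-85.58405542373657), array([43.8549, 31.6361]))
s
[... 520 characters left out ...]
ay([34.4173, 24.4172]))
side yellow (np.int32(78), array([0.4005, 0.2406]), array([0.4032, 0.2387]), np.float64(8.29879474639893), array([44.887 , 24.2453]))
side green (np.int32(226), array([ 0.4372, -0.0521]), array([ 0.4368, -0.0527]), np.float64(-78.20832538604736), array([65.6345, 35.349 ]))
side blue (np.int32(430), array([0.4995, 0.2768]), array([0.4995, 0.2762]), np.float64(59.93840789794923), array([54.2154, 43.6073]))
side black (np.int32(237), array([0.4385, 0.0582]), array([0.4393, 0.0599]), np.float64(-87.4337692260742), array([61.2077, 34.1311]))
side black (np.int32(90), array([0.5039, 0.2626]), array([0.504 , 0.2614]), np.float64(61.93612670898438), array([34.1365, 23.1391]))
```

Call:
{"api": "send_rows", "payload": {
  "dr": [
    [0,0,0],
    [0,0,0],
    [0,0,-0.08],
    [0,0,-0.08],
    [0,0,-0.08],
    [0,0,-0.08],
    [0,0,-0.08],
    [0,0,-0.08]
  ],
  "xyz": [
    [5,2,1],
    [10,4,3],
    [15,6,5],
    [20,8,7],
    [25,10,9],
    [27.65,11.2,9.8],
    [27.65,11.2,9.8],
    [27.65,11.2,9.8]
  ],
  "jaw": [70,70,70,70,70,70,70,70]
}}

```text
time_s: 12.6
eef_pos: [0.4392, 0.0542, 0.0983]
eef_rot: [-0.001, 0.71, 0.704, -0.001]
wrist_force: [0.2, 0.9, 0.0]
opening: 0.704
grasp_force: 0.0
```

```bash
python3 - <<'E'
from h import *
go(.4407,.0531,.037,-.6)
E
```

```text
xyz [-0.11  0.16  6.13] dr [-0.02 -0.    0.03]
```

Call:
{"api": "send_rows", "payload": {
  "dr": [
    [0,0,0],
    [0,0,0],
    [0,0,0],
    [0,0,0],
    [0,0,0],
    [0,0,0],
    [0,0,0],
    [0,0,0]
  ],
  "xyz": [
    [-0.1,0.1,3],
    [-0.1,0.1,6],
    [-0.1,0.1,6.1],
    [-0.1,0.1,6.1],
    [-0.1,0.1,6.1],
    [-0.1,0.1,6.1],
    [-0.1,0.1,6.1],
    [-0.1,0.1,6.1]
  ],
  "jaw": [70,70,70,70,0,0,0,0]
}}

```text
time_s: 13.6
eef_pos: [0.4418, 0.0527, 0.0399]
eef_rot: [0.001, 0.71, 0.704, 0.001]
wrist_force: [-1.7, -1.2, 7.9]
opening: 0.376
grasp_force: 59.2
```

Call:
{"api": "send_rows", "payload": {
  "dr": [
    [0,0,0],
    [0,0,0],
    [0,0,0],
    [0,0,0],
    [0,0,0],
    [0,0,0],
    [0,0,0],
    [0,0,0]
  ],
  "xyz": [
    [0,0,-1],
    [0,0,-3],
    [0,0,-5],
    [0,0,-5],
    [0,0,-5],
    [0,0,-5],
    [0,0,-5],
    [0,0,-5]
  ],
  "jaw": [0,0,0,0,0,0,0,0]
}}

```text
time_s: 14.6
eef_pos: [0.4403, 0.053, 0.0879]
eef_rot: [-0.0, 0.71, 0.704, -0.0]
wrist_force: [-0.3, -0.3, 0.1]
opening: 0.377
grasp_force: 59.6
```

```bash
python3 - <<'E'
from h import *
s=shot('side','s5'); cv2.imwrite('pics/c3.png',cv2.resize(s[130:330,180:400],None,fx=2.5,fy=2.5))
go(.583,.107,.087,-.6)
E
```

```text
xyz [ 5.53 14.21  0.09] dr [-0.01 -0.    0.02]
```

View pics/c3.png

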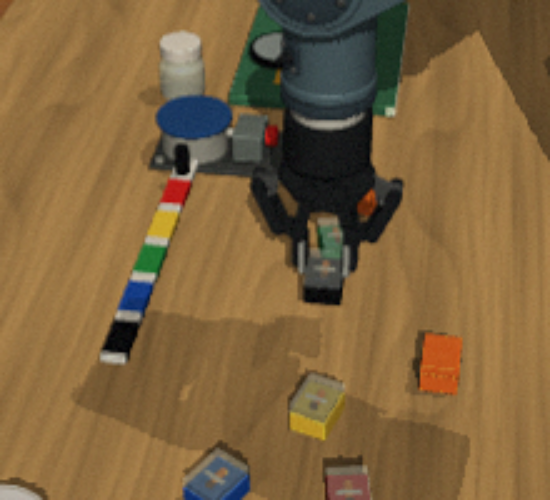

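The side crop shows the black block held level by its clear upper part, with the tips well above its black base. The pin is home and the fence is square.

Call:
{"api": "send_rows", "payload": {
  "dr": [
    [0,0,0],
    [0,0,0],
    [0,0,0],
    [0,0,0],
    [0,0,0],
    [0,0,0],
    [0,0,0],
    [0,0,0]
  ],
  "xyz": [
    [1,3,0],
    [3,7,0],
    [4.5,11,0],
    [5.5,13.5,0],
    [5.5,13.5,0],
    [5.5,13.5,2],
    [5.5,13.5,4.3],
    [5.5,13.5,4.3]
  ],
  "jaw": [0,0,0,0,0,0,0,0]
}}

```text
time_s: 15.65
eef_pos: [0.5725, 0.1064, 0.0421]
eef_rot: [-0.002, 0.71, 0.704, -0.002]
wrist_force: [-0.2, -0.7, 0.5]
opening: 0.374
grasp_force: 59.6
```

```bash
python3 - <<'E'
from h import *
o=ctrl.get_obs();print(o['eef_pos'],o['wrist_force'])
im=shot('top','t4');fang(im)
s=shot('side','s6')
b=blocks(im,x=(.5,.6),y=(-.2,.2));print(b)
go(.5935,.107,.0405,-.6)
cv2.imwrite('pics/c4.png',cv2.resize(s[130:330,130:350],None,fx=2.5,fy=2.5))
E
```

```text
[0.5725 0.1064 0.0421] [-0.2164 -0.7196  0.5359]
fence n 4 dir deg 89.45257450648458 scale 1.0010758319195645 pivot [ 0.6191 -0.2272] res mm 0.49692341731411016
{}
xyz [0.07 1.84 0.42] dr [-0.02  0.    0.01]
```

View pics/c4.png

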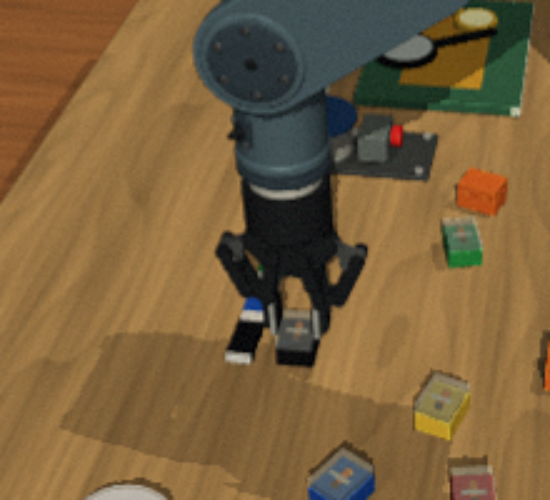

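The crop shows the black block upright, beside the black band and just short of the bar. Next I slide it in and release.

Call:
{"api": "send_rows", "payload": {
  "dr": [
    [0,0,0],
    [0,0,0],
    [0,0,0],
    [0,0,0],
    [0,0,0],
    [0,0,0],
    [0,0,0],
    [0,0,0]
  ],
  "xyz": [
    [0.05,0.4,0.1],
    [0.05,0.8,0.1],
    [0.05,1.2,0.1],
    [0.05,1.6,0.1],
    [0.05,1.9,0.1],
    [0.05,2.1,0.1],
    [0.05,2.3,0.1],
    [0.05,2.3,0.1]
  ],
  "jaw": [0,0,0,0,0,0,0,0]
}}

```text
time_s: 16.75
eef_pos: [0.5985, 0.1072, 0.0439]
eef_rot: [-0.0, 0.71, 0.704, -0.0]
wrist_force: [-3.6, 0.7, 1.2]
opening: 0.377
grasp_force: 59.7
```

```bash
python3 - <<'E'
from h import *
o=ctrl.get_obs();print(o['eef_pos'],o['wrist_force'],o['torque'])
go(.5935,.107,.0405,-.6)
E
```

```text
[0.5985 0.1072 0.0439] [-3.5628  0.7339  1.2433] [ 0.1363  0.6423 -0.0676]
xyz [-0.02 -0.5   0.34] dr [-0.01 -0.    0.02]
```

Call:
{"api": "send_rows", "payload": {
  "dr": [
    [0,0,0],
    [0,0,0],
    [0,0,0],
    [0,0,0],
    [0,0,0],
    [0,0,0],
    [0,0,0],
    [0,0,0]
  ],
  "xyz": [
    [0,-0.1,0.1],
    [0,-0.2,0.2],
    [0,-0.2,0.3],
    [0,-0.2,0.4],
    [0,-0.2,0.4],
    [0,-0.2,0.4],
    [0,-0.2,0.4],
    [0,-0.2,0.4]
  ],
  "jaw": [0,0,0,0,0,0,0,0]
}}

```text
time_s: 17.75
eef_pos: [0.5971, 0.1071, 0.0403]
eef_rot: [0.0, 0.71, 0.704, -0.0]
wrist_force: [-1.0, 0.3, -1.2]
opening: 0.371
grasp_force: 59.6
```

```bash
python3 - <<'E'
from h import *
o=ctrl.get_obs();print(o['eef_pos'],o['wrist_force'],o['torque'])
s=shot('side','s7')
cv2.imwrite('pics/c5.png',cv2.resize(s[190:310,130:300],None,fx=4,fy=4,interpolation=cv2.INTER_CUBIC))
E
```

```text
[0.5971 0.1071 0.0403] [-1.014   0.2653 -1.1587] [-0.0738  0.1896  0.0575]
```

View pics/c5.png

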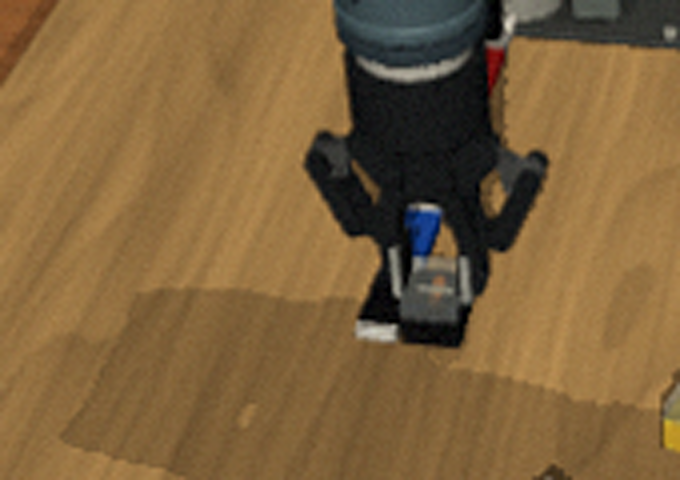

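The crop shows the black block upright and against the bar by the black band. I release and check it.

Call:
{"api": "send_rows", "payload": {
  "dr": [
    [0,0,0],
    [0,0,0],
    [0,0,0],
    [0,0,0],
    [0,0,0],
    [0,0,0],
    [0,0,0],
    [0,0,0]
  ],
  "xyz": [
    [0,0,0],
    [0,0,0],
    [0,0,0],
    [0,0,-3],
    [0,0,-6],
    [-3,-5,-8],
    [-6,-10,-8],
    [-6,-15,-8]
  ],
  "jaw": [70,70,70,70,70,70,70,70]
}}

```text
time_s: 18.8
eef_pos: [0.4456, 0.047, 0.1207]
eef_rot: [0.001, 0.711, 0.703, 0.0]
wrist_force: [0.2, 0.2, 0.3]
opening: 0.697
grasp_force: 0.0
```

```bash
python3 - <<'E'
from h import *
im=shot('top','t5');A=fang(im)
s=shot('side','s8')
b=blocks(im,x=(.3,.62),y=(-.3,.35))
for c in b:
    for r in b[c]: print(c,r)
for c in ('red','yellow','green','blue','black'):
    P=fence(im).get(c); print(c,P and P[0])
go(.4393,-.0612,.09,10)
cv2.imwrite('pics/c6.png',cv2.resize(im[130:200,190:360],None,fx=4,fy=4,interpolation=cv2.INTER_CUBIC))
E
```

```text
fence n 5 dir deg 88.89816985552821 scale 1.003795568429561 pivot [ 0.6177 -0.2278] res mm 1.0418023185814196
red (np.int32(73), array([ 0.532 , -0.2279]), array([ 0.5319, -0.2279]), np.float64(88.30966186523439), array([26.1752, 18.6428]))
yellow (np.int32(103), array([0.4212, 0.172 ]), array([0.4209, 0.1742]), np.float64(79.91774749755858), array([48.0521, 17.013 ]))
green (np.int32(202), array([ 0.4393, -0.0612]), array([ 0.4395, -0.0611]), np.float64(-74.82397174835205), array([42.5052, 32.1442]))
black (np.int32(313), array([0.6057, 0.1072]), array([0.6067, 0.0989]), np.float64(89.07939910888672), array([59.252 , 51.4114]))
red (np.int32(135), array([ 0.6204, -0.1248]))
yellow (np.int32(160), array([ 0.62  , -0.0678]))
green (np.int32(101), array([ 0.622 , -0.0093]))
blue (np.int32(112), array([0.622 , 0.0492]))
black (np.int32(90), array([0.6251, 0.1077]))
xyz [-11.02  -0.     2.86] dr [-0.06 -0.01 -1.76]
```

View pics/c6.png

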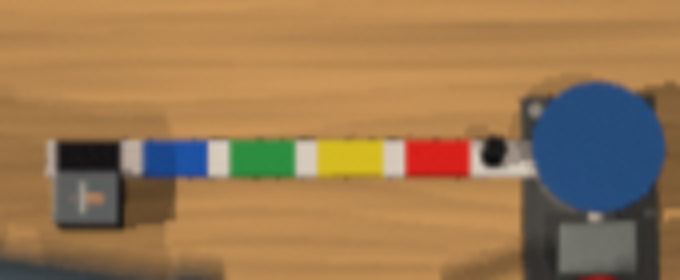

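The crop shows the black block flush against the bar and centred on the black band (block centre u≈88, band 88.5). Next is green.

Call:
{"api": "send_rows", "payload": {
  "dr": [
    [0,0,-1],
    [0,0,-2],
    [0,0,-2.26],
    [0,0,-2.26],
    [0,0,-2.26],
    [0,0,-2.26],
    [0,0,-2.26],
    [0,0,-2.26]
  ],
  "xyz": [
    [-4,0,1],
    [-8,0,2],
    [-11,0,2.8],
    [-11,0,2.8],
    [-11,0,2.8],
    [-11,0,2.8],
    [-11,0,2.8],
    [-11,0,2.8]
  ],
  "jaw": [70,70,70,70,70,70,70,70]
}}

```text
time_s: 19.9
eef_pos: [0.4457, -0.0611, 0.0924]
eef_rot: [0.0, 0.622, 0.783, 0.0]
wrist_force: [0.7, 0.4, -0.0]
opening: 0.696
grasp_force: 0.0
```

```bash
python3 - <<'E'
from h import *
go(.4393,-.0612,.037,13)
E
```

```text
xyz [ 0.14 -0.62  5.54] dr [0.   0.   0.02]
```

Call:
{"api": "send_rows", "payload": {
  "dr": [
    [0,0,0],
    [0,0,0],
    [0,0,0],
    [0,0,0],
    [0,0,0],
    [0,0,0],
    [0,0,0],
    [0,0,0]
  ],
  "xyz": [
    [0.14,-0.62,1],
    [0.14,-0.62,4],
    [0.14,-0.62,5.4],
    [0.14,-0.62,5.4],
    [0.14,-0.62,5.4],
    [0.14,-0.62,5.4],
    [0.14,-0.62,5.4],
    [0.14,-0.62,5.4]
  ],
  "jaw": [70,70,70,70,0,0,0,0]
}}

```text
time_s: 20.9
eef_pos: [0.4402, -0.062, 0.0394]
eef_rot: [0.001, 0.622, 0.783, 0.0]
wrist_force: [-0.1, -0.4, 6.5]
opening: 0.381
grasp_force: 60.0
```

Call:
{"api": "send_rows", "payload": {
  "dr": [
    [0,0,0],
    [0,0,0],
    [0,0,0.8],
    [0,0,1.6],
    [0,0,2.28],
    [0,0,2.28],
    [0,0,2.28],
    [0,0,2.28]
  ],
  "xyz": [
    [0,0,-2],
    [0,0,-5],
    [0,0,-5],
    [0,0,-5],
    [0,0,-5],
    [0,0,-5],
    [0,0,-5],
    [0,0,-5]
  ],
  "jaw": [0,0,0,0,0,0,0,0]
}}

```text
time_s: 21.9
eef_pos: [0.4392, -0.0616, 0.0883]
eef_rot: [0.0, 0.711, 0.703, 0.0]
wrist_force: [0.6, -0.4, -0.2]
opening: 0.377
grasp_force: 59.6
```

```bash
python3 - <<'E'
from h import *
go(.584,-.0092,.085,-.6)
E
```

```text
xyz [ 5.39 14.42  0.33] dr [0. 0. 0.]
```

Call:
{"api": "send_rows", "payload": {
  "dr": [
    [0,0,0],
    [0,0,0],
    [0,0,0],
    [0,0,0],
    [0,0,0],
    [0,0,0],
    [0,0,0],
    [0,0,0]
  ],
  "xyz": [
    [2,4,0],
    [4,8,0],
    [5.2,12,0],
    [5.39,14.2,0],
    [5.39,14.2,0],
    [5.39,14.2,1.5],
    [5.39,14.2,3],
    [5.39,14.2,4.3]
  ],
  "jaw": [0,0,0,0,0,0,0,0]
}}

```text
time_s: 22.9
eef_pos: [0.5804, -0.0093, 0.0436]
eef_rot: [-0.001, 0.711, 0.703, -0.001]
wrist_force: [0.1, -0.2, -0.7]
opening: 0.376
grasp_force: 59.6
```

Call:
{"api": "send_rows", "payload": {
  "dr": [
    [0,0,0],
    [0,0,0],
    [0,0,0],
    [0,0,0],
    [0,0,0],
    [0,0,0],
    [0,0,0],
    [0,0,0]
  ],
  "xyz": [
    [0,0.1,0.4],
    [0,0.3,0.4],
    [0,0.6,0.4],
    [0,0.9,0.4],
    [0,1.2,0.4],
    [0,1.4,0.4],
    [0,1.4,0.4],
    [0,1.4,0.4]
  ],
  "jaw": [0,0,0,0,0,0,0,0]
}}

```text
time_s: 23.9
eef_pos: [0.5948, -0.0092, 0.0409]
eef_rot: [-0.001, 0.711, 0.703, -0.001]
wrist_force: [-5.1, 0.9, 2.3]
opening: 0.375
grasp_force: 60.0
```

```bash
python3 - <<'E'
from h import *
go(.597,-.0092,.0405,-.6)
E
```

```text
xyz [0.01 0.22 0.04] dr [-0.02 -0.   -0.  ]
```

Call:
{"api": "send_rows", "payload": {
  "dr": [
    [0,0,0],
    [0,0,0],
    [0,0,0],
    [0,0,0],
    [0,0,0],
    [0,0,0],
    [0,0,1.4],
    [0,0,2.83]
  ],
  "xyz": [
    [0,-0.2,0],
    [0,-0.2,0],
    [0,-0.2,0],
    [0,-0.2,-3],
    [0,-0.2,-6],
    [4,-4,-8],
    [8,-8,-8],
    [12,-12,-8]
  ],
  "jaw": [70,70,70,70,70,70,70,70]
}}

```text
time_s: 24.9
eef_pos: [0.4765, 0.1128, 0.122]
eef_rot: [0.001, 0.809, 0.588, 0.001]
wrist_force: [0.3, 1.0, -0.2]
opening: 0.699
grasp_force: 0.0
```

```bash
python3 - <<'E'
from h import *
im=shot('top','t6');s=shot('side','s9')
b=blocks(im,x=(.3,.62),y=(-.3,.35))
for c in b:
    for r in b[c]: print(c,r)
b=blocks(s,'side',x=(.35,.62),y=(-.3,.35))
for c in b:
    for r in b[c]: print('side',c,r[:2])
go(.4315,.1704,.09,-17.6)
E
```

```text
red (np.int32(73), array([ 0.5319, -0.228 ]), array([ 0.5319, -0.228 ]), np.float64(89.13249969482422), array([26.3301, 18.5285]))
red (np.int32(242), array([0.3945, 0.2686]), array([0.3948, 0.2684]), np.float64(-78.22660160064697), array([48.4755, 34.2554]))
yellow (np.int32(236), array([ 0.6143, -0.0569]), array([ 0.6042, -0.0381]), np.float64(-59.89249229431153), array([116.645 ,  43.7786]))
green (np.int32(363), array([ 0.6052, -0.0086]), array([ 0.6049, -0.0078]), np.float64(-0.5010223388671756), array([56.9744, 42.612 ]))
side red (np.int32(105), array([ 0.618 , -0.1217]))
side red (np.int32(407), array([0.3935, 0.276 ]))
side yellow (np.int32(185), array([ 0.6116, -0.0553]))
side yellow (np.int32(69), array([ 0.4663, -0.0094]))
side yellow (np.int32(64), array([0.563 , 0.0628]))
side yellow (np.int32(455), array([0.4303, 0.1731]))
side yellow (np.int32(98), array([0.5056, 0.2493]))
side yellow (np.int32(133), array([0.4025, 0.2385]))
side green (np.int32(349), array([ 0.6  , -0.002]))
side blue (np.int32(434), array([0.4997, 0.2767]))
side black (np.int32(113), array([0.6192, 0.1095]))
side black (np.int32(233), array([0.5557, 0.0935]))
side black (np.int32(124), array([0.504 , 0.2586]))
xyz [ 4.03 -5.62  3.09] dr [-0.03 -0.    0.  ]
```

Call:
{"api": "send_rows", "payload": {
  "dr": [
    [0,0,0],
    [0,0,0],
    [0,0,0],
    [0,0,0],
    [0,0,0],
    [0,0,0],
    [0,0,0],
    [0,0,0]
  ],
  "xyz": [
    [2,-3,1],
    [4,-5,2],
    [4,-5,3],
    [4,-5,3],
    [4,-5,3],
    [4,-5,3],
    [4,-5,3],
    [4,-5,3]
  ],
  "jaw": [70,70,70,70,70,70,70,70]
}}

```text
time_s: 26.0
eef_pos: [0.4418, 0.165, 0.0915]
eef_rot: [0.0, 0.807, 0.59, 0.0]
wrist_force: [0.4, -0.3, 0.2]
opening: 0.701
grasp_force: 0.0
```

```bash
python3 - <<'E'
from h import *
go(.4315,.1704,.037,-17.6)
E
```

```text
xyz [ 0.2  -1.15  5.45] dr [ 0. -0. -0.]
```

Call:
{"api": "send_rows", "payload": {
  "dr": [
    [0,0,0],
    [0,0,0],
    [0,0,0],
    [0,0,0],
    [0,0,0],
    [0,0,0],
    [0,0,0],
    [0,0,0]
  ],
  "xyz": [
    [0.2,-1.1,1],
    [0.2,-1.1,3],
    [0.2,-1.1,5.4],
    [0.2,-1.1,5.4],
    [0.2,-1.1,5.4],
    [0.2,-1.1,5.4],
    [0.2,-1.1,5.4],
    [0.2,-1.1,5.4]
  ],
  "jaw": [70,70,70,70,0,0,0,0]
}}

```text
time_s: 27.0
eef_pos: [0.4326, 0.1706, 0.0383]
eef_rot: [0.0, 0.807, 0.591, 0.001]
wrist_force: [-0.7, 1.5, 5.8]
opening: 0.382
grasp_force: 60.3
```

Call:
{"api": "send_rows", "payload": {
  "dr": [
    [0,0,0],
    [0,0,0],
    [0,0,-0.8],
    [0,0,-1.6],
    [0,0,-2.4],
    [0,0,-2.83],
    [0,0,-2.83],
    [0,0,-2.83]
  ],
  "xyz": [
    [0,0,-2],
    [0,0,-5],
    [0,0,-5],
    [0,0,-5],
    [0,0,-5],
    [0,0,-5],
    [0,0,-5],
    [0,0,-5]
  ],
  "jaw": [0,0,0,0,0,0,0,0]
}}

```text
time_s: 28.0
eef_pos: [0.4316, 0.1703, 0.0873]
eef_rot: [-0.0, 0.711, 0.703, -0.0]
wrist_force: [-0.7, -0.1, -0.3]
opening: 0.373
grasp_force: 59.8
```

```bash
python3 - <<'E'
from h import *
go(.584,-.067,.085,-.6)
E
```

```text
xyz [-23.55  15.52   0.23] dr [-0.    0.   -0.01]
```

Call:
{"api": "send_rows", "payload": {
  "dr": [
    [0,0,0],
    [0,0,0],
    [0,0,0],
    [0,0,0],
    [0,0,0],
    [0,0,0],
    [0,0,0],
    [0,0,0]
  ],
  "xyz": [
    [-5,1,-1],
    [-10,4,-1],
    [-15,8,-1],
    [-20,12,-1],
    [-23.5,15,0],
    [-23.5,15.3,0],
    [-23.5,15.3,2],
    [-23.5,15.3,4]
  ],
  "jaw": [0,0,0,0,0,0,0,0]
}}

```text
time_s: 29.0
eef_pos: [0.5808, -0.0649, 0.0456]
eef_rot: [-0.001, 0.711, 0.704, -0.0]
wrist_force: [-0.2, 0.7, -0.7]
opening: 0.377
grasp_force: 59.9
```

```bash
python3 - <<'E'
from h import *
go(.597,-.067,.040,-.6)
E
```

```text
xyz [-0.19  1.62  0.56] dr [-0.01 -0.01  0.  ]
```

Call:
{"api": "send_rows", "payload": {
  "dr": [
    [0,0,0],
    [0,0,0],
    [0,0,0],
    [0,0,0],
    [0,0,0],
    [0,0,0],
    [0,0,0],
    [0,0,0]
  ],
  "xyz": [
    [-0.1,0.1,0.7],
    [-0.15,0.3,0.7],
    [-0.15,0.6,0.7],
    [-0.15,0.9,0.7],
    [-0.15,1.2,0.7],
    [-0.15,1.4,0.7],
    [-0.15,1.4,0.7],
    [-0.15,1.4,0.7]
  ],
  "jaw": [0,0,0,0,0,0,0,0]
}}

```text
time_s: 30.0
eef_pos: [0.5941, -0.0676, 0.0395]
eef_rot: [-0.002, 0.711, 0.703, -0.001]
wrist_force: [-6.4, 0.6, 1.1]
opening: 0.378
grasp_force: 60.2
```

```bash
python3 - <<'E'
from h import *
go(.597,-.067,.040,-.6)
E
```

```text
xyz [ 0.06  0.29 -0.05] dr [-0.05 -0.01 -0.  ]
```

Call:
{"api": "send_rows", "payload": {
  "dr": [
    [0,0,0],
    [0,0,0],
    [0,0,0],
    [0,0,0],
    [0,0,0],
    [0,0,0],
    [0,0,1.5],
    [0,0,3]
  ],
  "xyz": [
    [0,-0.2,0],
    [0,-0.2,0],
    [0,-0.2,0],
    [0,-0.2,-3],
    [0,-0.2,-6],
    [5,-4,-8],
    [10,-8,-8],
    [16,-10,-8]
  ],
  "jaw": [70,70,70,70,70,70,70,70]
}}

```text
time_s: 31.0
eef_pos: [0.4984, 0.0891, 0.1209]
eef_rot: [0.0, 0.814, 0.581, 0.0]
wrist_force: [1.6, 0.3, 0.2]
opening: 0.701
grasp_force: 0.0
```

```bash
python3 - <<'E'
from h import *
go(.5013,.2675,.09,-28.5)
E
```

```text
xyz [16.96 -5.54  3.09] dr [ 0.01 -0.    1.58]
```

Call:
{"api": "send_rows", "payload": {
  "dr": [
    [0,0,0.5],
    [0,0,1],
    [0,0,1.58],
    [0,0,1.58],
    [0,0,1.58],
    [0,0,1.58],
    [0,0,1.58],
    [0,0,1.58]
  ],
  "xyz": [
    [5,-2,1],
    [10,-4,2],
    [15,-5.5,3],
    [16.9,-5.5,3],
    [16.9,-5.5,3],
    [16.9,-5.5,3],
    [16.9,-5.5,3],
    [16.9,-5.5,3]
  ],
  "jaw": [70,70,70,70,70,70,70,70]
}}

```text
time_s: 32.0
eef_pos: [0.5017, 0.2649, 0.0905]
eef_rot: [0.0, 0.858, 0.514, 0.0]
wrist_force: [0.8, 0.5, 0.5]
opening: 0.7
grasp_force: 0.0
```

```bash
python3 - <<'E'
from h import *
go(.5013,.2675,.037,-28.5)
s=shot('side','s10')
b=blocks(s,'side',x=(.35,.62),y=(-.3,.35))
for c in b:
    for r in b[c]: print('side',c,r[:2])
im=shot('top','t7'); cv2.imwrite('pics/c7.png',cv2.resize(im[130:270,130:330],None,fx=4,fy=4,interpolation=cv2.INTER_CUBIC))
E
```

```text
xyz [ 0.21 -0.16  5.35] dr [ 0.   -0.    0.05]
side red (np.int32(407), array([0.3935, 0.2761]))
side yellow (np.int32(72), array([0.4932, 0.2436]))
side yellow (np.int32(77), array([0.3995, 0.2391]))
side blue (np.int32(433), array([0.4997, 0.2767]))
side black (np.int32(180), array([ 0.5082, -0.1814]))
side black (np.int32(109), array([0.5033, 0.2593]))
```

View pics/c7.png

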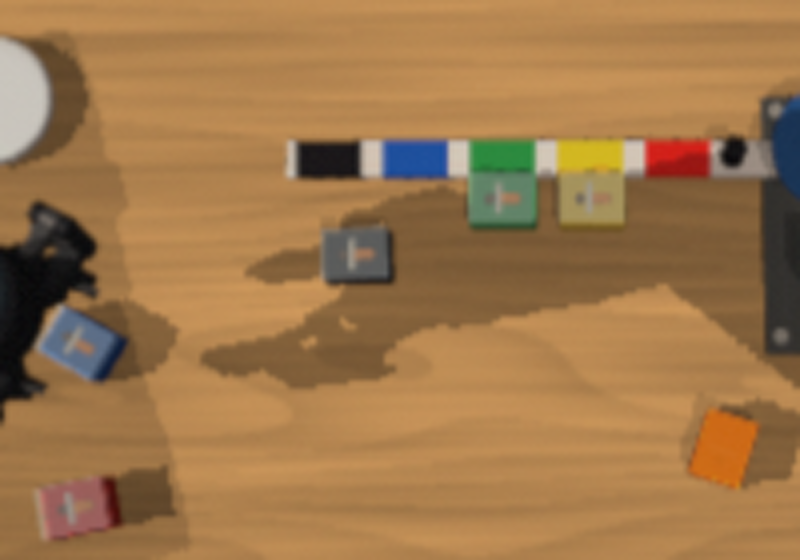

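The crop shows green and yellow flush and centred. The black block was knocked away, to about (219,194), so I'll redo it after blue.

Call:
{"api": "send_rows", "payload": {
  "dr": [
    [0,0,0],
    [0,0,0],
    [0,0,0],
    [0,0,0],
    [0,0,0],
    [0,0,0],
    [0,0,0],
    [0,0,0]
  ],
  "xyz": [
    [0.2,-0.1,1],
    [0.2,-0.1,3],
    [0.2,-0.1,5.3],
    [0.2,-0.1,5.3],
    [0.2,-0.1,5.3],
    [0.2,-0.1,5.3],
    [0.2,-0.1,5.3],
    [0.2,-0.1,5.3]
  ],
  "jaw": [70,70,70,70,0,0,0,0]
}}

```text
time_s: 33.1
eef_pos: [0.5024, 0.2684, 0.0384]
eef_rot: [0.0, 0.858, 0.514, 0.001]
wrist_force: [-0.2, -0.1, 4.8]
opening: 0.377
grasp_force: 60.2
```

Call:
{"api": "send_rows", "payload": {
  "dr": [
    [0,0,0],
    [0,0,0],
    [0,0,-1],
    [0,0,-2],
    [0,0,-3],
    [0,0,-4],
    [0,0,-4.65],
    [0,0,-4.65]
  ],
  "xyz": [
    [0,0,-2],
    [0,0,-5],
    [0,0,-5.5],
    [0,0,-6],
    [0,0,-6],
    [0,0,-6],
    [0,0,-6],
    [0,0,-6]
  ],
  "jaw": [0,0,0,0,0,0,0,0]
}}

```text
time_s: 34.1
eef_pos: [0.5016, 0.2682, 0.0982]
eef_rot: [0.0, 0.709, 0.706, 0.0]
wrist_force: [0.5, 0.5, -0.6]
opening: 0.376
grasp_force: 59.7
```

```bash
python3 - <<'E'
from h import *
go(.58,.0488,.085,-.6)
E
```

```text
xyz [-21.9    7.94   1.32] dr [ 0.01 -0.    0.06]
```

```bash
python3 - <<'E'
from h import *
im=cv2.imread('pics/t7.png')
for r in blocks(im,x=(.5,.62),y=(0,.2)).get('black',[]): print(r)
E
```

```text
(np.int32(203), array([0.5583, 0.0878]), array([0.5591, 0.0877]), np.float64(-89.8958926424384), array([42.493 , 32.3762]))
```

Call:
{"api": "send_rows", "payload": {
  "dr": [
    [0,0,0],
    [0,0,0],
    [0,0,0],
    [0,0,0],
    [0,0,0],
    [0,0,0],
    [0,0,0],
    [0,0,0]
  ],
  "xyz": [
    [0,0,3],
    [0,0,5],
    [0,0,5.9],
    [0,0,5.9],
    [0,0,5.9],
    [0,0,5.9],
    [0,0,2],
    [0,0,0]
  ],
  "jaw": [0,0,0,0,70,70,70,70]
}}

```text
time_s: 35.1
eef_pos: [0.5023, 0.2684, 0.099]
eef_rot: [0.0, 0.708, 0.706, 0.001]
wrist_force: [0.4, -0.1, -0.6]
opening: 0.706
grasp_force: 0.0
```

Call:
{"api": "send_rows", "payload": {
  "dr": [
    [0,0,0],
    [0,0,0],
    [0,0,0.1],
    [0,0,0.1],
    [0,0,0.1],
    [0,0,0.1],
    [0,0,0.1],
    [0,0,0.1]
  ],
  "xyz": [
    [-4,1,0],
    [-9,3,0],
    [-14,5,0],
    [-18,6,0],
    [-18,6,0],
    [-18,6,0],
    [-18,6,0],
    [-18,6,0]
  ],
  "jaw": [70,70,70,70,70,70,70,70]
}}

```text
time_s: 36.1
eef_pos: [0.5605, 0.089, 0.0972]
eef_rot: [-0.0, 0.712, 0.703, -0.0]
wrist_force: [-1.0, -0.0, 0.2]
opening: 0.699
grasp_force: 0.0
```

```bash
python3 - <<'E'
from h import *
go(.560,.0878,.038,-.6)
E
```

```text
xyz [-0.12 -0.05  5.92] dr [-0.   -0.   -0.02]
```

Call:
{"api": "send_rows", "payload": {
  "dr": [
    [0,0,0],
    [0,0,0],
    [0,0,0],
    [0,0,0],
    [0,0,0],
    [0,0,0],
    [0,0,0],
    [0,0,0]
  ],
  "xyz": [
    [-0.1,0,2],
    [-0.1,0,4],
    [-0.1,0,5.9],
    [-0.1,0,5.9],
    [-0.1,0,5.9],
    [-0.1,0,5.9],
    [-0.1,0,5.9],
    [-0.1,0,5.9]
  ],
  "jaw": [70,70,70,70,0,0,0,0]
}}

```text
time_s: 37.1
eef_pos: [0.5618, 0.0869, 0.0394]
eef_rot: [0.001, 0.712, 0.702, 0.001]
wrist_force: [0.0, 0.8, 5.8]
opening: 0.378
grasp_force: 60.2
```

Call:
{"api": "send_rows", "payload": {
  "dr": [
    [0,0,0],
    [0,0,0],
    [0,0,0],
    [0,0,0],
    [0,0,0],
    [0,0,0],
    [0,0,0],
    [0,0,0]
  ],
  "xyz": [
    [0,0,-1],
    [0,0,-2],
    [1,1,-2],
    [1.9,2,-2],
    [1.9,2.4,-2],
    [1.9,2.4,-2],
    [1.9,2.4,-1],
    [1.9,2.4,-0.2]
  ],
  "jaw": [0,0,0,0,0,0,0,0]
}}

```text
time_s: 38.1
eef_pos: [0.5844, 0.1054, 0.0392]
eef_rot: [-0.0, 0.712, 0.702, -0.0]
wrist_force: [-5.0, -1.1, 65.2]
opening: 0.377
grasp_force: 68.8
```

```bash
python3 - <<'E'
from h import *
go(.598,.1072,.040,-.6)
E
```

```text
xyz [ 0.2   1.36 -0.08] dr [-0.01  0.   -0.04]
```

Call:
{"api": "send_rows", "payload": {
  "dr": [
    [0,0,0],
    [0,0,0],
    [0,0,0],
    [0,0,0],
    [0,0,0],
    [0,0,0],
    [0,0,0],
    [0,0,0]
  ],
  "xyz": [
    [0,0,-0.4],
    [0,0,-0.4],
    [0,0,-0.4],
    [0,0,-0.4],
    [0,0,-0.4],
    [0,0,-0.4],
    [0,0,-0.4],
    [0,0,-0.4]
  ],
  "jaw": [0,0,0,0,0,0,0,0]
}}

```text
time_s: 39.1
eef_pos: [0.5851, 0.1056, 0.0443]
eef_rot: [0.0, 0.712, 0.702, 0.0]
wrist_force: [-0.7, -0.2, -0.6]
opening: 0.378
grasp_force: 59.6
```

```bash
python3 - <<'E'
from h import *
go(.597,.1072,.040,-.6)
E
```

```text
xyz [0.18 1.19 0.43] dr [ 0.    0.   -0.03]
```

Call:
{"api": "send_rows", "payload": {
  "dr": [
    [0,0,0],
    [0,0,0],
    [0,0,0],
    [0,0,0],
    [0,0,0],
    [0,0,0],
    [0,0,0],
    [0,0,0]
  ],
  "xyz": [
    [0.15,0.2,0.35],
    [0.15,0.5,0.35],
    [0.15,0.8,0.35],
    [0.15,1.0,0.35],
    [0.15,1.2,0.35],
    [0.15,1.3,0.35],
    [0.15,1.3,0.35],
    [0.15,1.3,0.35]
  ],
  "jaw": [0,0,0,0,0,0,0,0]
}}

```text
time_s: 40.1
eef_pos: [0.5976, 0.1069, 0.0405]
eef_rot: [-0.0, 0.712, 0.702, -0.0]
wrist_force: [-3.5, 0.4, 0.4]
opening: 0.374
grasp_force: 59.7
```

```bash
python3 - <<'E'
from h import *
go(.597,.1072,.040,-.6)
E
```

```text
xyz [ 0.02 -0.06  0.05] dr [-0.01 -0.   -0.03]
```

Call:
{"api": "send_rows", "payload": {
  "dr": [
    [0,0,0],
    [0,0,0],
    [0,0,0],
    [0,0,0],
    [0,0,0],
    [0,0,0],
    [0,0,0],
    [0,0,0]
  ],
  "xyz": [
    [0,-0.1,0],
    [0,-0.1,0],
    [0,-0.1,0],
    [0,-0.1,-3],
    [0,-0.1,-6],
    [5,-3,-6],
    [10,-6,-6],
    [16,-9.6,-6]
  ],
  "jaw": [70,70,70,70,70,70,70,70]
}}

```text
time_s: 41.1
eef_pos: [0.5079, 0.2629, 0.1013]
eef_rot: [0.0, 0.713, 0.702, 0.001]
wrist_force: [1.5, 1.0, 0.4]
opening: 0.702
grasp_force: 0.0
```

Call:
{"api": "send_rows", "payload": {
  "dr": [
    [0,0,0],
    [0,0,0],
    [0,0,0],
    [0,0,0],
    [0,0,0],
    [0,0,0],
    [0,0,0],
    [0,0,0]
  ],
  "xyz": [
    [0,0,0],
    [0,0,0],
    [0,0,0],
    [0,0,0.5],
    [0,0,0.5],
    [0,0,0.5],
    [0,0,0.5],
    [0,0,0.5]
  ],
  "jaw": [70,70,70,70,70,70,70,70]
}}

```text
time_s: 42.1
eef_pos: [0.5082, 0.2618, 0.0959]
eef_rot: [0.0, 0.712, 0.702, 0.0]
wrist_force: [-0.9, 0.6, -0.1]
opening: 0.696
grasp_force: 0.0
```

```bash
python3 - <<'E'
from h import *
go(.502,.2684,.038,-.2)
im=shot('top','t8')
print(blocks(im,x=(.35,.6),y=(.2,.35)))
print(fence(im).get('black'))
E
```

```text
xyz [ 0.65 -0.63  5.79] dr [ 0.  -0.  -0.1]
{'red': [(np.int32(243), array([0.3946, 0.2686]), array([0.3949, 0.2683]), np.float64(-78.95312690734863), array([48.5252, 34.6845]))]}
[(np.int32(86), array([0.6255, 0.1079])), (np.int32(68), array([ 0.5527, -0.4084])), (np.int32(64), array([ 0.5647, -0.2004])), (np.int32(127), array([ 0.4805, -0.4793]))]
```

Call:
{"api": "send_rows", "payload": {
  "dr": [
    [0,0,-0.1],
    [0,0,-0.1],
    [0,0,-0.1],
    [0,0,-0.1],
    [0,0,-0.1],
    [0,0,-0.1],
    [0,0,-0.1],
    [0,0,-0.1]
  ],
  "xyz": [
    [0.65,-0.6,1],
    [0.65,-0.6,3],
    [0.65,-0.6,5.7],
    [0.65,-0.6,5.7],
    [0.65,-0.6,5.7],
    [0.65,-0.6,5.7],
    [0.65,-0.6,5.7],
    [0.65,-0.6,5.7]
  ],
  "jaw": [70,70,70,70,0,0,0,0]
}}

```text
time_s: 43.15
eef_pos: [0.5032, 0.2687, 0.0401]
eef_rot: [0.001, 0.708, 0.706, 0.001]
wrist_force: [-1.0, 0.7, 6.8]
opening: 0.376
grasp_force: 60.2
```

Call:
{"api": "send_rows", "payload": {
  "dr": [
    [0,0,0],
    [0,0,0],
    [0,0,0],
    [0,0,0],
    [0,0,0],
    [0,0,0],
    [0,0,0],
    [0,0,0]
  ],
  "xyz": [
    [0,0,-2],
    [0,0,-6],
    [-4,0,-6],
    [-9,0,-6],
    [-14,2,-6],
    [-19,6,-6],
    [-21.9,7.9,-6],
    [-21.9,7.9,-6]
  ],
  "jaw": [0,0,0,0,0,0,0,0]
}}

```text
time_s: 44.15
eef_pos: [0.5822, 0.0464, 0.1002]
eef_rot: [0.001, 0.71, 0.705, 0.001]
wrist_force: [-0.5, 0.9, -0.5]
opening: 0.378
grasp_force: 59.8
```

```bash
python3 - <<'E'
from h import *
go(.586,.0490,.042,-.6)
E
```

```text
xyz [0.27 0.36 5.82] dr [0.02 0.01 0.03]
```

Call:
{"api": "send_rows", "payload": {
  "dr": [
    [0,0,0.03],
    [0,0,0.03],
    [0,0,0.03],
    [0,0,0.03],
    [0,0,0.03],
    [0,0,0.03],
    [0,0,0.03],
    [0,0,0.03]
  ],
  "xyz": [
    [0.25,0.2,2],
    [0.25,0.2,4],
    [0.25,0.2,5.7],
    [0.25,0.2,5.7],
    [0.25,0.2,5.7],
    [0.25,0.2,5.7],
    [0.25,0.2,5.7],
    [0.25,0.2,5.7]
  ],
  "jaw": [0,0,0,0,0,0,0,0]
}}

```text
time_s: 45.15
eef_pos: [0.5825, 0.0515, 0.0419]
eef_rot: [0.0, 0.71, 0.705, 0.0]
wrist_force: [-0.6, 0.7, -0.9]
opening: 0.374
grasp_force: 64.1
```

```bash
python3 - <<'E'
from h import *
go(.597,.0490,.0408,-.6)
E
```

```text
xyz [-0.24  1.45  0.11] dr [0.   0.   0.03]
```

Call:
{"api": "send_rows", "payload": {
  "dr": [
    [0,0,0.03],
    [0,0,0.03],
    [0,0,0.03],
    [0,0,0.03],
    [0,0,0.03],
    [0,0,0.03],
    [0,0,0.03],
    [0,0,0.03]
  ],
  "xyz": [
    [-0.2,0.2,0.1],
    [-0.25,0.5,0.1],
    [-0.25,0.8,0.1],
    [-0.25,1.1,0.1],
    [-0.25,1.3,0.1],
    [-0.25,1.5,0.1],
    [-0.25,1.5,0.1],
    [-0.25,1.5,0.1]
  ],
  "jaw": [0,0,0,0,0,0,0,0]
}}

```text
time_s: 46.15
eef_pos: [0.5966, 0.0491, 0.0404]
eef_rot: [-0.001, 0.711, 0.704, -0.001]
wrist_force: [-4.5, 0.2, -0.4]
opening: 0.372
grasp_force: 64.2
```

```bash
python3 - <<'E'
from h import *
go(.597,.0490,.0408,-.6)
E
```

```text
xyz [-0.01  0.04 -0.04] dr [-0.02 -0.    0.01]
```

Call:
{"api": "send_rows", "payload": {
  "dr": [
    [0,0,0],
    [0,0,0],
    [0,0,0],
    [0,0,0],
    [0,0,0],
    [0,0,-0.5],
    [0,0,-1],
    [0,0,-1.6]
  ],
  "xyz": [
    [0,-0.1,0],
    [0,-0.1,0],
    [0,-0.1,0],
    [0,-0.1,-3],
    [0,-0.1,-6],
    [3.5,-3.5,-6],
    [7.5,-7.5,-6],
    [11.5,-11.5,-6]
  ],
  "jaw": [70,70,70,70,70,70,70,70]
}}

```text
time_s: 47.15
eef_pos: [0.483, 0.166, 0.1013]
eef_rot: [0.001, 0.649, 0.761, 0.001]
wrist_force: [0.5, 1.0, 0.1]
opening: 0.701
grasp_force: 0.0
```

```bash
python3 - <<'E'
from h import *
go(.3948,.2685,.09,9)
E
```

```text
xyz [11.52 -7.09  1.11] dr [ 0.02 -0.    0.02]
```

Call:
{"api": "send_rows", "payload": {
  "dr": [
    [0,0,0],
    [0,0,0],
    [0,0,0],
    [0,0,0],
    [0,0,0],
    [0,0,0],
    [0,0,0],
    [0,0,0]
  ],
  "xyz": [
    [4,-3,0],
    [8,-6,0.5],
    [11.4,-6.8,1],
    [11.4,-6.8,1],
    [11.4,-6.8,1],
    [11.4,-6.8,1],
    [11.4,-6.8,1],
    [11.4,-6.8,1]
  ],
  "jaw": [70,70,70,70,70,70,70,70]
}}

```text
time_s: 48.15
eef_pos: [0.3989, 0.2665, 0.0908]
eef_rot: [0.0, 0.65, 0.76, 0.0]
wrist_force: [0.3, 0.3, -0.8]
opening: 0.702
grasp_force: 0.0
```

```bash
python3 - <<'E'
from h import *
go(.3948,.2685,.038,9)
b=blocks(shot('side'),'side',x=(.35,.45),y=(.25,.35));print(b.get('red'))
E
```

```text
xyz [ 0.26 -0.37  5.28] dr [ 0.  0. -0.]
[(np.int32(402), array([0.3932, 0.2761]), array([0.393, 0.276]), np.float64(-80.27950859069824), array([58.5411, 34.2577]))]
```

Call:
{"api": "send_rows", "payload": {
  "dr": [
    [0,0,0],
    [0,0,0],
    [0,0,0],
    [0,0,0],
    [0,0,0],
    [0,0,0],
    [0,0,0],
    [0,0,0]
  ],
  "xyz": [
    [0.25,-0.35,1],
    [0.25,-0.35,3],
    [0.25,-0.35,5.2],
    [0.25,-0.35,5.2],
    [0.25,-0.35,5.2],
    [0.25,-0.35,5.2],
    [0.25,-0.35,5.2],
    [0.25,-0.35,5.2]
  ],
  "jaw": [70,70,70,70,0,0,0,0]
}}

```text
time_s: 49.2
eef_pos: [0.3956, 0.2693, 0.0398]
eef_rot: [0.0, 0.649, 0.761, 0.001]
wrist_force: [-0.9, -0.9, 6.6]
opening: 0.374
grasp_force: 60.1
```

Call:
{"api": "send_rows", "payload": {
  "dr": [
    [0,0,0],
    [0,0,0],
    [0,0,0.8],
    [0,0,1.6],
    [0,0,1.6],
    [0,0,1.6],
    [0,0,1.6],
    [0,0,1.6]
  ],
  "xyz": [
    [0,0,-2],
    [0,0,-6],
    [0,0,-6],
    [0,0,-6],
    [0,0,-6],
    [0,0,-6],
    [0,0,-6],
    [0,0,-6]
  ],
  "jaw": [0,0,0,0,0,0,0,0]
}}

```text
time_s: 50.2
eef_pos: [0.3946, 0.2689, 0.0987]
eef_rot: [-0.0, 0.71, 0.704, -0.0]
wrist_force: [0.2, 0.1, -0.5]
opening: 0.378
grasp_force: 59.7
```

```bash
python3 - <<'E'
from h import *
go(.582,-.125,.095,-.6)
E
```

```text
xyz [-39.21  19.11   0.37] dr [-0.    0.    0.01]
```

Call:
{"api": "send_rows", "payload": {
  "dr": [
    [0,0,0],
    [0,0,0],
    [0,0,0],
    [0,0,0],
    [0,0,0],
    [0,0,0],
    [0,0,0],
    [0,0,0]
  ],
  "xyz": [
    [-5,1,0],
    [-11,3,0],
    [-17,6,0],
    [-23,9,0],
    [-29,12,0],
    [-35,16,0],
    [-39.2,18.9,0],
    [-39.2,18.9,0]
  ],
  "jaw": [0,0,0,0,0,0,0,0]
}}

```text
time_s: 51.2
eef_pos: [0.5816, -0.1288, 0.099]
eef_rot: [0.001, 0.712, 0.702, 0.0]
wrist_force: [-0.3, -0.1, -1.0]
opening: 0.38
grasp_force: 59.7
```

Call:
{"api": "send_rows", "payload": {
  "dr": [
    [0,0,0],
    [0,0,0],
    [0,0,0],
    [0,0,0],
    [0,0,0],
    [0,0,0],
    [0,0,0],
    [0,0,0]
  ],
  "xyz": [
    [0,0,0],
    [0,0,1],
    [0,0,3],
    [0,0,5],
    [0,0,5.2],
    [0,0,5.2],
    [0,0,5.2],
    [0,0,5.2]
  ],
  "jaw": [0,0,0,0,0,0,0,0]
}}

```text
time_s: 52.2
eef_pos: [0.5803, -0.1252, 0.0475]
eef_rot: [0.001, 0.711, 0.704, 0.0]
wrist_force: [0.3, -0.2, -0.5]
opening: 0.376
grasp_force: 59.7
```

```bash
python3 - <<'E'
from h import *
go(.596,-.125,.0405,-.6)
E
```

```text
xyz [0.04 1.57 0.7 ] dr [0.01 0.01 0.  ]
```

Call:
{"api": "send_rows", "payload": {
  "dr": [
    [0,0,0],
    [0,0,0],
    [0,0,0],
    [0,0,0],
    [0,0,0],
    [0,0,0],
    [0,0,0],
    [0,0,0]
  ],
  "xyz": [
    [0,0.2,0.5],
    [0,0.4,0.65],
    [0,0.7,0.65],
    [0,1.0,0.65],
    [0,1.3,0.65],
    [0,1.5,0.65],
    [0,1.5,0.65],
    [0,1.5,0.65]
  ],
  "jaw": [0,0,0,0,0,0,0,0]
}}

```text
time_s: 53.2
eef_pos: [0.5923, -0.125, 0.0399]
eef_rot: [-0.002, 0.711, 0.704, -0.002]
wrist_force: [-10.1, -0.3, 7.0]
opening: 0.379
grasp_force: 60.5
```

```bash
python3 - <<'E'
from h import *
go(.596,-.125,.0405,-.6)
E
```

```text
xyz [-0.    0.37 -0.06] dr [-0.06 -0.01  0.01]
```

Call:
{"api": "send_rows", "payload": {
  "dr": [
    [0,0,0],
    [0,0,0],
    [0,0,0],
    [0,0,0],
    [0,0,0],
    [0,0,0],
    [0,0,0],
    [0,0,0]
  ],
  "xyz": [
    [0,-0.2,0],
    [0,-0.2,0],
    [0,-0.2,0],
    [0,-0.2,-3],
    [0,-0.2,-6],
    [0,-4,-8],
    [0,-9,-8],
    [0,-15,-8]
  ],
  "jaw": [70,70,70,70,70,20,0,0]
}}

```text
time_s: 54.2
eef_pos: [0.4444, -0.1239, 0.121]
eef_rot: [0.001, 0.71, 0.704, 0.0]
wrist_force: [-0.8, -0.5, 0.2]
opening: 0.057
grasp_force: 0.0
```

```bash
python3 - <<'E'
from h import *
im=shot('top','t9');fang(im)
go(.5,-.125,.033,-1.2)
s=shot('side','s11')
a=cv2.resize(im[130:215,190:360],None,fx=4,fy=3.4,interpolation=cv2.INTER_CUBIC)
b=cv2.resize(s[175:265,130:300],None,fx=4,fy=3.4,interpolation=cv2.INTER_CUBIC)
cv2.imwrite('pics/c8.png',np.vstack([a,b])[:600])
E
```

```text
fence n 5 dir deg 89.16596124134047 scale 1.003121269912042 pivot [ 0.6203 -0.2275] res mm 0.9319649297292454
xyz [-0.48  6.63  8.34] dr [-0.1  -0.04  0.12]
```

View pics/c8.png

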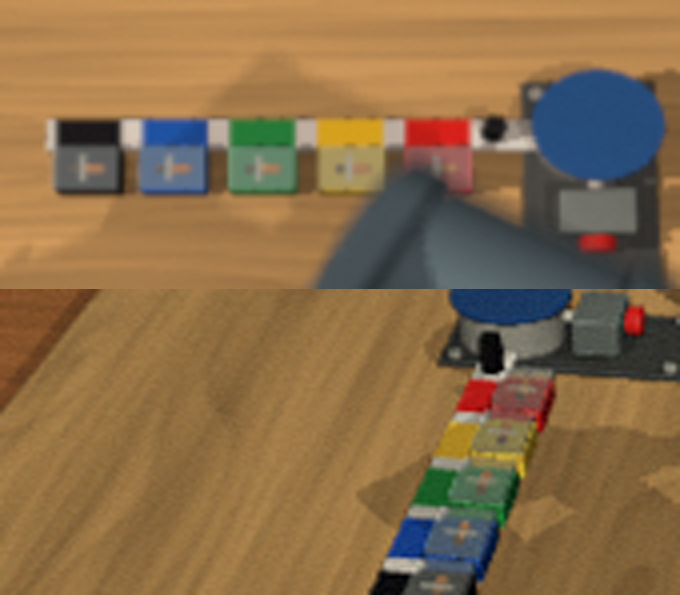

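The crops show all five blocks upright at their bands, and the pin head against the guide. Next I press each block flush with closed fingers.

Call:
{"api": "send_rows", "payload": {
  "dr": [
    [0,0,0.12],
    [0,0,0.12],
    [0,0,0.12],
    [0,0,0.12],
    [0,0,0.12],
    [0,0,0.12],
    [0,0,0.12],
    [0,0,0.12]
  ],
  "xyz": [
    [0,3,2],
    [0,7,4],
    [0,9,6],
    [0,10,8],
    [0,10,9],
    [0,10,9],
    [0,10,9],
    [0,10,9]
  ],
  "jaw": [0,0,0,0,0,0,0,0]
}}

```text
time_s: 55.3
eef_pos: [0.5452, -0.1249, 0.0313]
eef_rot: [0.001, 0.715, 0.699, 0.0]
wrist_force: [0.7, 0.8, -0.4]
opening: -0.005
grasp_force: 0.0
```

```bash
python3 - <<'E'
from h import *
go(.5605,-.125,.029,-1.2)
E
```

```text
xyz [0.03 1.53 0.23] dr [ 0.01  0.01 -0.02]
```

Call:
{"api": "send_rows", "payload": {
  "dr": [
    [0,0,0],
    [0,0,0],
    [0,0,0],
    [0,0,0],
    [0,0,0],
    [0,0,0],
    [0,0,0],
    [0,0,0]
  ],
  "xyz": [
    [0,0.4,0.2],
    [0,0.8,0.2],
    [0,1.0,0.2],
    [0,1.2,0.2],
    [0,1.4,0.2],
    [0,1.6,0.2],
    [0,1.6,0.2],
    [0,1.6,0.2]
  ],
  "jaw": [0,0,0,0,0,0,0,0]
}}

```text
time_s: 56.3
eef_pos: [0.5607, -0.1249, 0.0282]
eef_rot: [-0.0, 0.715, 0.699, -0.0]
wrist_force: [1.2, -0.1, -0.5]
opening: 0.002
grasp_force: 0.0
```

No contact yet, so I continue.

Call:
{"api": "send_rows", "payload": {
  "dr": [
    [0,0,0],
    [0,0,0],
    [0,0,0],
    [0,0,0],
    [0,0,0],
    [0,0,0],
    [0,0,0],
    [0,0,0]
  ],
  "xyz": [
    [0,0.1,0],
    [0,0.2,0],
    [0,0.3,0],
    [0,0.3,0],
    [0,0.4,0],
    [0,0.4,0],
    [0,0.4,0],
    [0,0.4,0]
  ],
  "jaw": [0,0,0,0,0,0,0,0]
}}

```text
time_s: 57.3
eef_pos: [0.5618, -0.1247, 0.028]
eef_rot: [-0.003, 0.715, 0.699, -0.002]
wrist_force: [-12.7, 0.3, 10.5]
opening: 0.001
grasp_force: 6.8
```

Call:
{"api": "send_rows", "payload": {
  "dr": [
    [0,0,0],
    [0,0,0],
    [0,0,0],
    [0,0,0],
    [0,0,0],
    [0,0,0],
    [0,0,0],
    [0,0,0]
  ],
  "xyz": [
    [0,-2,0],
    [3,-2,0],
    [5.8,-2,0],
    [5.8,-1.5,0],
    [5.8,-1,0],
    [5.8,-0.5,0],
    [5.8,-0.1,0],
    [5.8,-0.1,0]
  ],
  "jaw": [0,0,0,0,0,0,0,0]
}}

```text
time_s: 58.3
eef_pos: [0.5636, -0.0675, 0.0279]
eef_rot: [-0.002, 0.715, 0.699, -0.001]
wrist_force: [-6.9, -1.4, 5.3]
opening: -0.001
grasp_force: 3.5
```

Call:
{"api": "send_rows", "payload": {
  "dr": [
    [0,0,0],
    [0,0,0],
    [0,0,0],
    [0,0,0],
    [0,0,0],
    [0,0,0],
    [0,0,0],
    [0,0,0]
  ],
  "xyz": [
    [0,0,0],
    [0,0,0],
    [0,0,0],
    [0,0,0],
    [0,0,0],
    [0,0,0],
    [0,0,0],
    [0,0,0]
  ],
  "jaw": [0,0,0,0,0,0,0,0]
}}

```text
time_s: 59.3
eef_pos: [0.5636, -0.0675, 0.0279]
eef_rot: [-0.001, 0.715, 0.699, -0.001]
wrist_force: [-6.5, -0.5, 5.4]
opening: 0.004
grasp_force: 3.2
```

Yellow is pressed at 6.5 N. Green, blue and black get the same.

Call:
{"api": "send_rows", "payload": {
  "dr": [
    [0,0,0],
    [0,0,0],
    [0,0,0],
    [0,0,0],
    [0,0,0],
    [0,0,0],
    [0,0,0],
    [0,0,0]
  ],
  "xyz": [
    [0,-2,0],
    [3,-2,0],
    [5.8,-2,0],
    [5.8,-1.5,0],
    [5.8,-1,0],
    [5.8,-0.5,0],
    [5.8,0,0],
    [5.8,0,0]
  ],
  "jaw": [0,0,0,0,0,0,0,0]
}}

```text
time_s: 60.3
eef_pos: [0.5655, -0.0096, 0.028]
eef_rot: [-0.001, 0.715, 0.699, -0.001]
wrist_force: [-5.7, -0.9, 2.9]
opening: 0.002
grasp_force: 2.4
```

Call:
{"api": "send_rows", "payload": {
  "dr": [
    [0,0,0],
    [0,0,0],
    [0,0,0],
    [0,0,0],
    [0,0,0],
    [0,0,0],
    [0,0,0],
    [0,0,0]
  ],
  "xyz": [
    [0,-2,0],
    [3,-2,0],
    [5.8,-2,0],
    [5.8,-1.5,0],
    [5.8,-1,0],
    [5.8,-0.5,0],
    [5.8,0,0],
    [5.8,0,0]
  ],
  "jaw": [0,0,0,0,0,0,0,0]
}}

```text
time_s: 61.3
eef_pos: [0.5671, 0.0484, 0.0279]
eef_rot: [-0.001, 0.715, 0.699, -0.001]
wrist_force: [-3.8, 0.7, 1.7]
opening: -0.0
grasp_force: 1.9
```

Call:
{"api": "send_rows", "payload": {
  "dr": [
    [0,0,0],
    [0,0,0],
    [0,0,0],
    [0,0,0],
    [0,0,0],
    [0,0,0],
    [0,0,0],
    [0,0,0]
  ],
  "xyz": [
    [0,-2,0],
    [3,-2,0],
    [5.8,-2,0],
    [5.8,-1.5,0],
    [5.8,-1,0],
    [5.8,-0.5,0],
    [5.8,0,0],
    [5.8,0,0]
  ],
  "jaw": [0,0,0,0,0,0,0,0]
}}

```text
time_s: 62.3
eef_pos: [0.5687, 0.1064, 0.028]
eef_rot: [-0.0, 0.715, 0.699, -0.001]
wrist_force: [-3.7, -0.5, 1.8]
opening: -0.001
grasp_force: 1.5
```

Call:
{"api": "send_rows", "payload": {
  "dr": [
    [0,0,0],
    [0,0,0],
    [0,0,0],
    [0,0,0],
    [0,0,0],
    [0,0,0],
    [0,0,0],
    [0,0,0]
  ],
  "xyz": [
    [0,-2,0],
    [0,-4,-3],
    [4,-8,-7],
    [8,-12,-12],
    [12,-17,-16],
    [16,-22,-18],
    [18,-26,-18],
    [18,-26,-18]
  ],
  "jaw": [0,0,0,0,0,0,0,0]
}}

```text
time_s: 63.3
eef_pos: [0.3114, 0.2942, 0.2093]
eef_rot: [0.0, 0.714, 0.7, 0.001]
wrist_force: [0.1, -0.6, 0.2]
opening: -0.002
grasp_force: 0.0
```

```bash
python3 - <<'E'
from h import *
im=shot('top','t10');A=fang(im)
s=shot('side','s12')
P=fence(im)
for i,c in enumerate(("red","yellow","green","blue","black")):
    r=.102+.058*i; w=A[1]+A[0]*r
    # block side columns on the row through block middle: colour mask incl. band; compare y-centres below the bar
    m=blkmask(im,c); v,u=np.nonzero(m); W=p2w('top',np.c_[u,v],.015)
    k=(abs(W[:,0]-(w[0]-.033))<.010)&(abs(W[:,1]-w[1])<.035)
    print(c,"band y",w[1].round(4),"block y mid",((W[k,1].min()+W[k,1].max())/2).round(4),"mean",W[k,1].mean().round(4),k.sum())
a=cv2.resize(im[130:215,190:360],None,fx=4,fy=3.4,interpolation=cv2.INTER_CUBIC)
b=cv2.resize(s[175:265,130:300],None,fx=4,fy=3.4,interpolation=cv2.INTER_CUBIC)
cv2.imwrite('pics/c9.png',np.vstack([a,b])[:600])
for A_,ce,m in blobs(cmask(s,'red',150,60),8): print('red',A_,p2w('side',[ce],.028))
E
```

```text
fence n 5 dir deg 89.37105395098963 scale 1.0029063208741924 pivot [ 0.6208 -0.2275] res mm 0.7090865728284212
red band y -0.1252 block y mid -0.1243 mean -0.1249 130
yellow band y -0.0671 block y mid -0.0621 mean -0.0628 159
green band y -0.0089 block y mid -0.0078 mean -0.0078 119
blue band y 0.0493 block y mid 0.0506 mean 0.0506 119
black band y 0.1074 block y mid 0.1078 mean 0.1078 112
red 540 [[ 0.0931 -0.32    0.028 ]]
red 42 [[ 0.5301 -0.2227  0.028 ]]
red 70 [[ 0.6165 -0.1034  0.028 ]]
red 38 [[ 0.5719 -0.0974  0.028 ]]
```

View pics/c9.png

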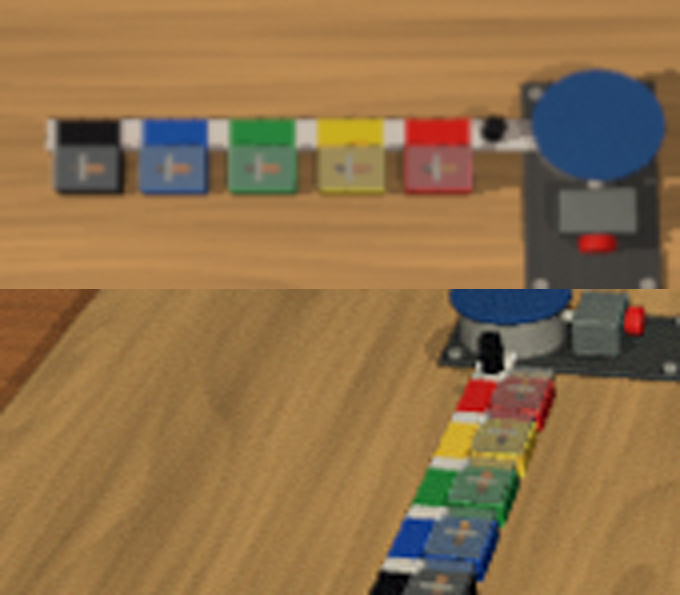

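The final crops show all five blocks flush, upright and within about 1–2 mm of their band centres. The pin is still home and the arm is clear.

```bash
python3 -c "
from bench import ctrl
print(ctrl.hand_in())"
```

```text
the job is handed in; nothing more can be done
None
```

I handed the job in at about 63 s: the locking pin is fully home and all five blocks stand upright and flush against the bar, each within about 1–2 mm of its band's centre by the last pictures. The black block was knocked aside mid-run and I placed it again, and during that the wrist force briefly reached about 65 N as the held block pressed on the table.

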